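# Fetch the sanding block from behind the spray can

## Robot

A 6-joint arm with a two-finger parallel gripper is mounted at the origin on the work surface; the furniture and walls round the work are solid. World frame = base frame: x ahead of the robot, y to its left, z up, the work surface at z = 0. Lengths are in m, angles in rad, forces in N, time in s.
With the tool pointing down it reaches from about 0.375 to 0.9 m from the base axis. Payload 3.1 kg.
Tool frame: the origin (TCP) lies on the centre line of the jaws, within the pads' length; the fingertips stand 25 mm ahead of it and the grasp point (between the pads) lies 6 mm ahead of it (robot.nose_length is the y of the fingertips in the tool frame, in m); y points along the fingers, z is the direction in which the jaws open and shut, and the axes are right-handed (so a half turn about y gives the same grasp; the last joint's range is limited). The gripper opens to 87 mm and grips with 3 to 60 N. Pads are 19 mm wide; open, the fingers measure 117 mm over their backs; the gripper's body (75 mm by 190 mm) begins 51 mm behind the grasp point.
Start: joints at [1.151, 0.527, 1.433, -0, 1.181, -0.178], TCP at [0.149, 0.607, 0.248] pointing down, gripper open.
Joint ranges: [-3.08, 3.08], [-0.75, 2.2], [0.22, 2.44], [-1.43, 4.57], [0, 2.65], [-2.85, 2.85]. Speed limits (rad/s): [2.79, 2.79, 3.14, 3.14, 3.14, 3.14].

## Interface

Orientations are given as a unit quaternion [x, y, z, w].
In Python, from rig import robot, eyes, ticket gives the robot as it stands.
- The arm moves only by the tool play_rows, never from a script. Its argument "series" is a list of rows, each a list of 7 numbers: the opening, from 0 (shut) to 1 (fully open), then the shift along the tool's x, y, z scaled (see below), then the turn, a rotation vector about the tool's x, y, z scaled (see below). In form: [[claw, dx, dy, dz, ax, ay, az], ...]. A call has 1 to 12 rows; each row shifts and turns the commanded pose from where the row before left it, along the tool's axes as they then stand; what a row does not reach is not made up. The controller multiplies each number of a shift by 100 mm and each number of a turn by 180 degrees. A row lasts 1/12 s, in which the tool goes at most 41.7 mm and 7.16 degrees, less where a joint would pass 70% of its speed; a pose out of reach is approached as far as the arm can. A call with a number of a shift or a turn outside -1 to 1 is refused whole. A call with a gripper value outside its range is refused whole. The fingers move at their own pace and stop on an object; "grip_force" is the grip in N (left out, the last holds). Time passes only in rows, so rows that do not move let the fingers close. It gives the time, the measured TCP pose, the force and the opening at its end, in the units of the state.
- robot.get_obs(): the state, without advancing time (a new reading comes with each control period).
- eyes.camera(name): name is "scene" or "top" or "wrist"; returns the picture (400x640x3 uint8, red, green, blue); there is no depth.
- eyes.camera_params(name): a dict with "K" (3x3 intrinsics, pixels), "D" ([k1, k2, p1, p2, k3] as OpenCV has them; the pictures are not rectified), "rvec" (rotation vector, rad) and "tvec" (3), from world to camera coordinates, as OpenCV has them. Camera axes: x right, y down, z forward; pixel columns grow to the right and rows downward; lengths in m; the calibration is good to about 2 mm. A picture is of the moment at which its call begins: read the wrist's pose just before it. camera_params takes no time and is no camera call; for the wrist camera it gives the pose at the moment of the call.
- ticket.hand_in(): hands the job in, once; it reports no verdict.
The state is a dict: "time": time; "q": joint angles; "joint_velocities": joint speeds; "joint_torque": joint torques, N m; "position": TCP position; "tool_rot": TCP orientation; "ft_force": force on the tool from outside, world axes, zero at the start; "moment": the same for the moment, N m; "grip_width": finger opening in m.
Only numpy, scipy, OpenCV 4.12 (cv2) and the standard library are available. Lean on these libraries where they do the work, as an engineer would, in place of code of your own. Each camera call takes 0.05 s, during which the arm holds its last target.

## Task

The sanding block lies in the wooden caddy behind the spray can and the square bottle. First take both of them out and stand them on the metal side tray, then lay the sanding block flat on the middle of the dark abrasive sheet of the sanding board, lengthwise along the sheet, and only then put the can and the bottle back in the caddy, each on the very spot where it stood. Keep the can and the bottle upright and do not disturb the other things on the table.

Things in the scene. Friction and masses are not known exactly. Their poses are not given: they have to be found in the camera images.
- spray_can: Small spray paint can with olive-green cap and band, 43 mm in diameter, 121 mm tall, about 0.1 to 0.2 kg; a plain cylinder to 93 mm, the cap (41 mm diameter) above. Stands upright in the front half of the caddy, on the left or the right. Origin: centre of its underside; z up its axis.
- square_bottle: White square plastic bottle with a round green screw cap, body 38 x 38 mm and 48 mm tall, cap 26 mm in diameter from 48 to 68 mm height (fixed on, strong enough to lift by), about 0.05 to 0.08 kg. Stands upright beside the can in the front half of the caddy, about 74 mm from it centre to centre. Origin: centre of its underside; z up its axis.
- sanding_block: Dark brown foam sanding block (rigid), 28 mm (x) x 70 mm (y) x 16 mm tall, 30 g. Lies flat in the caddy behind the can and the bottle, 5 to 15 mm from them, its length along y, across the caddy. Origin: centre of its underside; z up.
- caddy: Open low plywood caddy, fixed, 158 mm (x) x 158 mm (y); floor 8 mm above the table; side and back walls 6 mm thick with their top 24 mm above the table, front lip (at -x) with its top 18 mm above the table. The can and the bottle stand at about x = -45 mm, y = +37 and -37 mm, either way round; the block lies near its centre, with about 60 mm free behind it. Origin: centre of its underside on the table; x points from the front lip to the back wall.
- side_tray: Side tray: shallow bare aluminium tray, fixed, 150 mm (x) x 180 mm (y), walls 3 mm thick and 14 mm tall, floor about 3 mm above the table; empty at the start. Origin: centre of its underside on the table; z up.
- sanding_board: Sanding board: light wooden board, fixed, 110 mm (x) x 150 mm (y), with a dark abrasive sheet 58 mm (x) x 100 mm (y) in its middle, its surface 11 mm above the table, and a metal batten 4 mm higher than the board (top at 14 mm) along each short end of the sheet, at y = +-58 mm. Origin: centre of its underside on the table; y along the sheet's length, z up.
- paint_pot: White paint pot, 38 mm diameter, 42 mm tall; a bystander, leave it alone. Origin: centre of its underside.
- small_bottle: Small white bottle with a green cap, 30 x 30 mm, 61 mm tall, standing on the table; a bystander, leave it alone. Origin: centre of its underside.
- boat: Olive model boat on its cradle, 118 x 274 x 60 mm, at the back right; a bystander, leave it alone. Origin: under its middle.
- bits_jar: Clear jar of wooden bits with a grey lid, 92 mm diameter, 167 mm tall, at the back left; a bystander, leave it alone. Origin: centre of its underside.
Mind the look-alikes: they are no part of the job. Of the things like the spray_can, leave any that is pink or yellow; of the rest the larger one is meant.

How it is judged:
On the way, in this order (a step that is already met when the one before it is completed fails the run):
1. the can and the bottle both stand upright and released on the side tray, the sanding block still in its place in the caddy (within 40 mm) (x of spray_can in the frame of side_tray between -0.065 and 0.065 m and y of spray_can in the frame of side_tray between -0.08 and 0.08 m and z of spray_can in the frame of side_tray between -0.002 and 0.008 m and angle between each of spray_can, square_bottle's own z axis and vertical below 0.12 rad and linear speed of each of spray_can, square_bottle below 0.02 m/s and contact force between each of spray_can, square_bottle and the fingers below 0.1 N and x of square_bottle in the frame of side_tray between -0.065 and 0.065 m and y of square_bottle in the frame of side_tray between -0.08 and 0.08 m and z of square_bottle in the frame of side_tray between -0.002 and 0.008 m and distance of sanding_block from where it was at the start of the episode below 0.04 m), for 0.2 s.
2. the sanding block lies released on the abrasive sheet while the can and the bottle still stand on the side tray (x of sanding_block in the frame of sanding_board between -0.015 and 0.015 m and y of sanding_block in the frame of sanding_board between -0.015 and 0.015 m and z of sanding_block in the frame of sanding_board between 0.008 and 0.015 m and angle between the y axis of sanding_block and the y axis of sanding_board, either way round below 0.25 rad and angle between sanding_block's own z axis and vertical below 0.1 rad and linear speed of each of sanding_block, spray_can, square_bottle below 0.02 m/s and contact force between each of sanding_block, spray_can, square_bottle and the fingers below 0.1 N and x of spray_can in the frame of side_tray between -0.065 and 0.065 m and y of spray_can in the frame of side_tray between -0.08 and 0.08 m and z of spray_can in the frame of side_tray between -0.002 and 0.008 m and angle between each of spray_can, square_bottle's own z axis and vertical below 0.12 rad and x of square_bottle in the frame of side_tray between -0.065 and 0.065 m and y of square_bottle in the frame of side_tray between -0.08 and 0.08 m and z of square_bottle in the frame of side_tray between -0.002 and 0.008 m), for 0.2 s.
At the end, for the whole second after the job is handed in: Can and bottle stand upright (0.1 rad) in the caddy, each within 15 mm of where it stood at the start; the block lies flat on the abrasive sheet, within 15 mm of its centre along and across and 0.25 rad of its length; all released and at rest (x of sanding_block in the frame of sanding_board between -0.015 and 0.015 m and y of sanding_block in the frame of sanding_board between -0.015 and 0.015 m and z of sanding_block in the frame of sanding_board between 0.008 and 0.015 m and angle between the y axis of sanding_block and the y axis of sanding_board, either way round below 0.25 rad and angle between each of sanding_block, spray_can, square_bottle's own z axis and vertical below 0.1 rad and linear speed of each of sanding_block, spray_can, square_bottle below 0.02 m/s and contact force between each of sanding_block, spray_can, square_bottle and the fingers below 0.1 N and distance of each of spray_can, square_bottle from where it was at the start of the episode below 0.015 m); the robot touches nothing.
It fails at once if a bystander (paint pot, small bottle, boat or jar) moved more than 20 mm (distance of any of paint_pot, small_bottle, boat, bits_jar from where it was at the start of the episode above 0.02 m).
It fails at once if the can or the bottle tipped more than 0.5 rad (angle between any of spray_can, square_bottle's own z axis and vertical above 0.5 rad).
It also fails if it takes over 120 s, if anything falls off the work surface, if the arm or the gripper's body presses on something with over 40 N, if the wrist force passes 120 N, or if a joint passes its speed limit or range.

## Working session

There is one attempt and no reset: what is moved stays moved. The work goes in short steps, Python scripts to look and compute and a tool call to move; the robot and the scene stay as the last step left them, time stands still between calls to the robot, and variables do not carry over. Pictures are saved under pics/ and viewed, and the job is handed in when it is done.

Besides the shell and the picture viewer there is one more tool, called after "Request:" by a JSON object that holds its "op" and its "data", one argument or row to a line. play_rows: Moves the arm, as the interface text tells. Its arguments: {"type":"object","properties":{"series":{"type":"array","items":{"type":"array","items":{"type":"number"}}},"grip_force":{"type":"number"}},"required":["series"]}

```bash
mkdir -p pics; ls
cat > h.py <<'E'
import numpy as np, cv2
from rig import robot, eyes, ticket
def snap(n,f):
    p=eyes.camera_params(n); im=eyes.camera(n); cv2.imwrite('pics/'+f,cv2.cvtColor(im,cv2.COLOR_RGB2BGR)); return im,p
def cast(p,uv,z):
    uv=np.array(uv,float).reshape(-1,1,2)
    n=cv2.undistortPoints(uv,np.array(p['K']),np.array(p['D'])).reshape(-1,2)
    R=cv2.Rodrigues(np.array(p['rvec'],float))[0]; t=np.array(p['tvec'],float).ravel()
    c=-R.T@t; d=np.c_[n,np.ones(len(n))]@R
    return c+d*((z-c[2])/d[:,2])[:,None]
def proj(p,X):
    return cv2.projectPoints(np.array(X,float).reshape(-1,1,3),np.array(p['rvec'],float),np.array(p['tvec'],float),np.array(p['K']),np.array(p['D']))[0].reshape(-1,2)
E
python3 - <<'E'
from h import *
o=robot.get_obs(); print(o)
for n in('scene','top','wrist'):
    im,p=snap(n,n+'0.png')
    R=cv2.Rodrigues(np.array(p['rvec'],float))[0]; print(n,-R.T@np.array(p['tvec']).ravel(),np.array(p['K'])[0,0])
E
```

```text
pics
{'time': 0.0, 'q': array([ 1.15150070e+00,  5.28506452e-01,  1.43389932e+00,  1.35691635e-05,
        1.18138228e+00, -1.78522334e-01]), 'joint_velocities': array([ 0.00051591, -0.00082992,  0.00072196,  0.00091895, -0.00061563,
        0.0008469 ]), 'joint_torque': array([-3.54857693e-04, -4.40049827e+01, -1.76586592e+01,  6.34166342e-02,
        5.82642120e-02, -1.68457891e-04]), 'position': array([0.1487356 , 0.60634885, 0.24654777]), 'tool_rot': array([ 0.70272876, -0.08515531,  0.08468969, -0.70124783]), 'ft_force': array([-0.2210142 , -0.65659364,  0.05835988]), 'moment': array([-0.03525609, -0.01228274,  0.00393973]), 'grip_width': 0.08723390075687266}
scene [ 0.19707482 -0.64710293  0.88605705] 459.16714757908375
top [0.37373733 0.07221765 0.95356744] 391.06847220226337
wrist [0.07704593 0.62319644 0.38521278] 283.83412517530655
```

View pics/scene0.png

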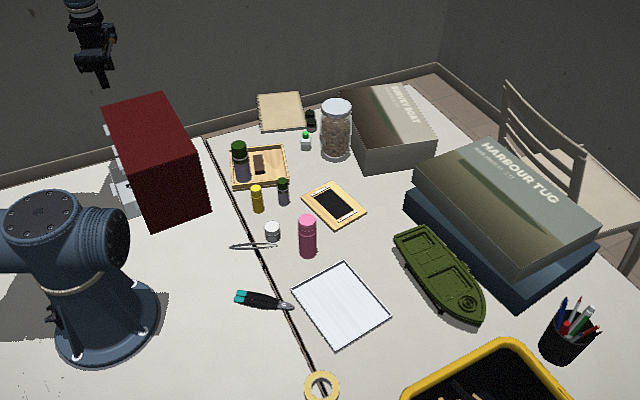

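View pics/top0.png

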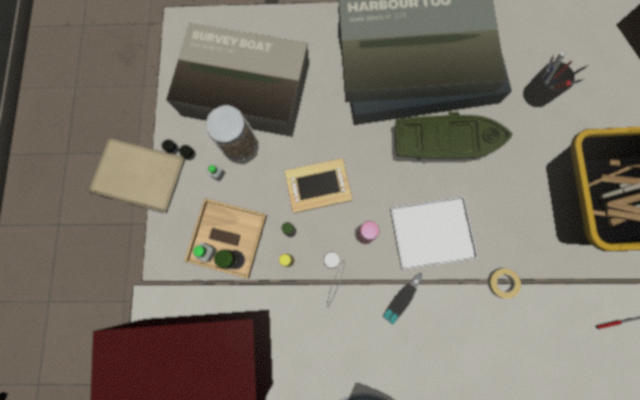

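View pics/wrist0.png

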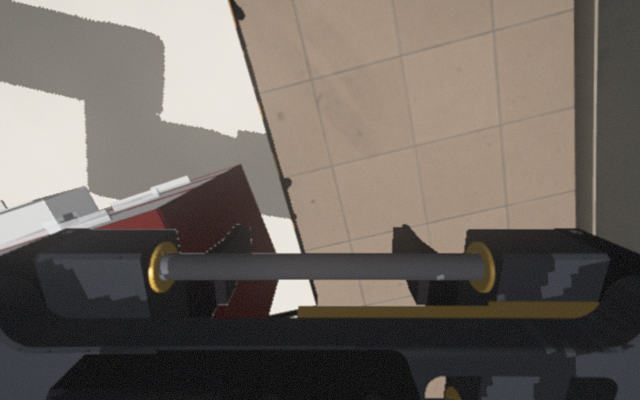

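The scene view shows the caddy around (260,165), with the tall green-capped can at (240,160) and the block at (260,163). The board is at (334,205) and the tray at (340,305). In the top view these are caddy (227,238), board (318,185) and tray (433,232).

Spray-can candidates in the top view:
- (224,258): green cap, large, in the caddy.
- (289,228): green cap, small, on the table.
- (286,260): yellow.
- (369,231): pink.

The one in the caddy fits: it isn't pink or yellow, and it is the larger of the two green ones. I'll check it in an enlarged crop.

Run:
```python
import cv2
im=cv2.imread('pics/top0.png')
cv2.imwrite('pics/topc.png',cv2.resize(im[150:290,170:320],None,fx=5,fy=4.2857*1.0,interpolation=cv2.INTER_CUBIC) if 0 else cv2.resize(im[190:285,175:305],None,fx=6,fy=6,interpolation=cv2.INTER_CUBIC))
im=cv2.imread('pics/scene0.png')
cv2.imwrite('pics/scenec.png',cv2.resize(im[125:235,215:375],None,fx=5,fy=5,interpolation=cv2.INTER_CUBIC))
from h import *
p=eyes.camera_params('top')
for n,uv in dict(tray=(433,232),board=(318,185),caddy=(227,238),pink=(369,231),pot=(332,260),jar=(235,150),box=(270,320)).items(): print(n,cast(p,uv,0.0)[0].round(3))
```

```text
tray [ 0.469 -0.176  0.   ]
board [0.589 0.102 0.   ]
caddy [0.458 0.326 0.   ]
pink [ 0.473 -0.022  0.   ]
pot [0.403 0.069 0.   ]
jar [0.683 0.314 0.   ]
box [0.265 0.216 0.   ]
```

View pics/topc.png

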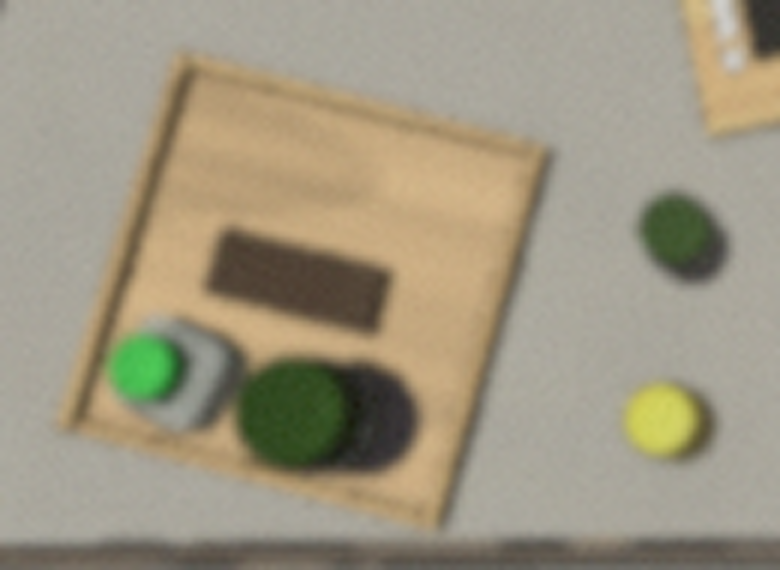

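View pics/scenec.png

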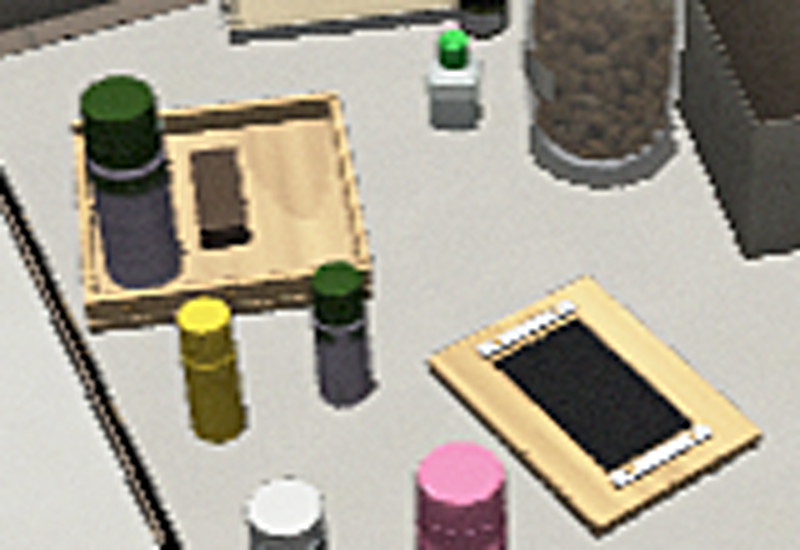

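The crops confirm it: the large green-capped can stands in the caddy at about (224,259) in the top view, beside the bottle (199,251). The smaller green one at (288,228) is a look-alike. Next I'll measure.

```bash
cat > m.py <<'E'
from h import *
def blob(im,lo,hi,roi,big=True):
    x0,y0,x1,y1=roi
    hsv=cv2.cvtColor(np.ascontiguousarray(im),cv2.COLOR_RGB2HSV)
    m=cv2.inRange(hsv,np.array(lo),np.array(hi)); z=np.zeros_like(m); z[y0:y1,x0:x1]=m[y0:y1,x0:x1]
    cs=cv2.findContours(z,cv2.RETR_EXTERNAL,cv2.CHAIN_APPROX_NONE)[0]
    if not cs: return None
    c=max(cs,key=cv2.contourArea); return c,cv2.minAreaRect(c),cv2.contourArea(c)
E
python3 - <<'E'
from m import *
im=cv2.cvtColor(cv2.imread('pics/top0.png'),cv2.COLOR_BGR2RGB); p=eyes.camera_params('top')
hsv=cv2.cvtColor(im,cv2.COLOR_RGB2HSV)
for u,v in[(224,259),(199,251),(225,237),(433,232),(400,180),(318,185),(295,175),(240,210),(203,256),(215,212)]: print((u,v),hsv[v,u])
def rep(n,lo,hi,roi,z):
    r=blob(im,lo,hi,roi)
    if r is None: print(n,None);return
    c,rect,a=r
    M=cv2.moments(c); cen=(M['m10']/M['m00'],M['m01']/M['m00'])
    b=cast(p,cv2.boxPoints(rect),z)
    e=[np.linalg.norm(b[1]-b[0]),np.linalg.norm(b[2]-b[1])]
    d=b[1]-b[0] if e[0]>e[1] else b[2]-b[1]
    print(n,'px',np.round(cen,1),'area',a,'cen',cast(p,cen,z)[0].round(4),'rectcen',b.mean(0).round(4),'dims',np.round(e,3),'longdir',np.degrees(np.arctan2(d[1],d[0])).round(1))
rep('cancap',(45,120,20),(75,255,100),(205,240,240,275),.129)
rep('botcap',(50,120,110),(75,255,255),(185,235,215,270),.076)
rep('block',(0,20,30),(25,140,95),(200,225,245,247),.024)
rep('sheet',(0,0,0),(180,255,70),(290,165,350,205),.011)
rep('tray',(90,5,185),(130,80,255),(380,190,485,275),.014)
rep('smallcan',(45,120,20),(75,255,100),(275,215,300,245),.08)
rep('caddy',(8,60,90),(25,255,255),(180,195,270,280),.024)
rep('board',(8,60,90),(25,255,255),(275,150,360,220),.010)
E
```

```text
(224, 259) [ 47 142  77]
(199, 251) [ 62 156 196]
(225, 237) [14 87 79]
(433, 232) [ 45   2 210]
(400, 180) [ 20  18 168]
(318, 185) [26 37 55]
(295, 175) [ 24  82 208]
(240, 210) [ 18  89 169]
(203, 256) [ 53  30 109]
(215, 212) [ 18  90 193]
cancap px [223.6 258.6] area 186.5 cen [0.4035 0.2967 0.129 ] rectcen [0.4037 0.296  0.129 ] dims [0.034 0.031] longdir -90.3
botcap px [198.6 250.9] area 64.5 cen [0.4228 0.3686 0.076 ] rectcen [0.4225 0.3689 0.076 ] dims [0.02  0.018] longdir -90.4
block px [224.4 236.5] area 219.0 cen [0.4595 0.3256 0.024 ] rectcen [0.4598 0.3255 0.024 ] dims [0.022 0.067] longdir -104.2
sheet px [317.5 184.6] area 678.5 cen [0.5872 0.1026 0.011 ] rectcen [0.5874 0.1027 0.011 ] dims [0.093 0.05 ] longdir -78.6
tray NoneTraceback (most recent call last):
  File "<stdin>", line 19, in <module>
  File "<stdin>", line 9, in rep
ZeroDivisionError: float division by zero
```

Run:
```python
from m import *
im=cv2.cvtColor(cv2.imread('pics/top0.png'),cv2.COLOR_BGR2RGB); p=eyes.camera_params('top')
hsv=cv2.cvtColor(im,cv2.COLOR_RGB2HSV)
print(hsv[230,380:486:4].tolist()); 
cv2.imwrite('pics/trayc.png',cv2.resize(cv2.cvtColor(im,cv2.COLOR_RGB2BGR)[150:310,270:485],None,fx=3.6,fy=3.6,interpolation=cv2.INTER_CUBIC))
def rep(n,lo,hi,roi,z):
    c,rect,a=blob(im,lo,hi,roi)
    b=cast(p,cv2.boxPoints(rect),z)
    print(n,np.round(rect[0],1),a,'rectcen',b.mean(0).round(4),'dims',[np.linalg.norm(b[1]-b[0]).round(3),np.linalg.norm(b[2]-b[1]).round(3)],[np.degrees(np.arctan2(*(b[i+1]-b[i])[[1,0]])).round(1) for i in(0,1)])
rep('caddy',(8,45,90),(30,255,255),(180,195,270,280),.024)
rep('board',(8,45,90),(35,255,255),(275,150,360,220),.010)
rep('smallcan',(30,60,20),(75,255,110),(275,215,300,245),.08)
rep('yellow',(22,100,100),(35,255,255),(275,250,300,270),.08)
rep('pink',(150,60,60),(180,255,255),(350,210,390,250),.1)
```

```text
[[18, 19, 162], [25, 20, 170], [23, 20, 170], [25, 19, 165], [15, 3, 187], [15, 2, 208], [40, 4, 213], [15, 2, 209], [30, 2, 205], [60, 2, 210], [0, 0, 210], [45, 5, 209], [50, 4, 211], [20, 4, 210], [60, 2, 210], [60, 1, 208], [40, 4, 210], [45, 2, 211], [60, 2, 211], [45, 2, 209], [30, 2, 208], [60, 1, 209], [60, 1, 175], [30, 12, 169], [23, 19, 171], [25, 16, 171], [23, 18, 169]]
caddy [225.  237.3] 4363.0 rectcen [0.4588 0.3245 0.024 ] dims [np.float64(0.163), np.float64(0.167)] [np.float64(-12.9), np.float64(-106.4)]
board [317.9 185. ] 2624.5 rectcen [0.587  0.1019 0.01  ] dims [np.float64(0.156), np.float64(0.113)] [np.float64(-78.2), np.float64(-169.3)]
smallcan [287. 228.] 78.5 rectcen [0.4724 0.1694 0.08  ] dims [np.float64(0.023), np.float64(0.023)] [np.float64(-90.5), np.float64(-179.5)]
yellow [285.  259.5] 107.5 rectcen [0.4025 0.1731 0.08  ] dims [np.float64(0.027), np.float64(0.024)] [np.float64(-90.3), np.float64(-179.5)]
pink [368.7 227.2] 68.0 rectcen [ 0.4706 -0.0116  0.1   ] dims [np.float64(0.024), np.float64(0.038)] [np.float64(-5.0), np.float64(-94.1)]
```

View pics/trayc.png

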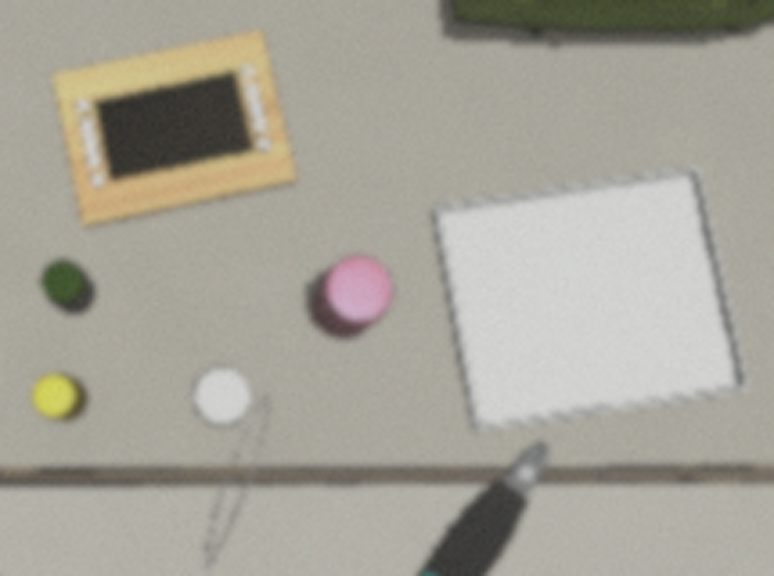

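```bash
cat >> h.py <<'E'
from scipy.spatial.transform import Rotation as Ro
def tool():
    o=robot.get_obs(); return np.array(o['position']),Ro.from_quat(o['tool_rot']).as_matrix(),o
def delta(target,yaw=None):
    """tool-frame shift (units) to target TCP, and turn about tool axes (units) to: y down, z along yaw (deg, mod 180)"""
    P,R,o=tool()
    sh=R.T@(np.array(target)-P)/0.1
    out=[sh.round(3)]
    if yaw is not None:
        best=None
        for k in(0,180):
            a=np.radians(yaw+k); z=np.array([np.cos(a),np.sin(a),0]); y=np.array([0,0,-1.]); x=np.cross(y,z)
            rv=Ro.from_matrix(R.T@np.c_[x,y,z]).as_rotvec()
            if best is None or np.linalg.norm(rv)<np.linalg.norm(best): best=rv
        out.append((best/np.pi).round(4))
    print('pos',P.round(4),'jaw yaw',np.degrees(np.arctan2(R[1,2],R[0,2])).round(1),'tilt',np.degrees(np.arccos(-R[2,1])).round(2),'q',np.round(o['q'],2),'F',np.round(o['ft_force'],1),'w',round(o['grip_width'],4),'t',o['time'])
    print('shift',*out)
E
python3 - <<'E'
from h import *
P,R,o=tool(); print(R.round(3))
pt=eyes.camera_params('top'); ps=eyes.camera_params('scene')
c=cast(pt,[(390.8,208.6),(463,197.8),(476,257),(402.5,269.4)],.014); print(c.round(4),c.mean(0),[np.linalg.norm(c[i]-c[i-1]).round(3) for i in range(4)])
for a,b in((0,1),(3,2),(0,3),(1,2)): d=c[a]-c[b];print(np.degrees(np.arctan2(d[1],d[0])).round(1))
def tri(a,b):
    def ray(p,u):
        A=cast(p,u,0)[0];B=cast(p,u,.5)[0];return A,(B-A)/np.linalg.norm(B-A)
    A,d=ray(ps,a);B,e=ray(pt,b)
    s=np.linalg.lstsq(np.c_[d,-e],B-A,rcond=None)[0]; X=A+s[0]*d;Y=B+s[1]*e
    return ((X+Y)/2).round(3),np.linalg.norm(X-Y).round(4)
# cabinet: top corners
print('cab base corner',cast(ps,(210,213),0),cast(ps,(150,231),0),'top right', tri((188,97),(253,320)))
im=cv2.imread('pics/scene0.png'); cv2.imwrite('pics/cab.png',cv2.resize(im[60:260,80:300],None,fx=3,fy=3))
im=cv2.imread('pics/top0.png'); cv2.imwrite('pics/cabt.png',cv2.resize(im[260:400,60:400],None,fx=2.3,fy=2.3))
delta([.4035,.2967,.3],-14.2)
E
```

```text
[[ 0.971 -0.001  0.238]
 [-0.238 -0.002  0.971]
 [-0.    -1.    -0.002]]
[[ 0.5249 -0.0746  0.014 ]
 [ 0.5497 -0.249   0.014 ]
 [ 0.4083 -0.2684  0.014 ]
 [ 0.3804 -0.096   0.014 ]] [ 0.46581929 -0.17197574  0.014     ] [np.float64(0.146), np.float64(0.176), np.float64(0.143), np.float64(0.175)]
98.1
99.2
8.4
7.8
cab base corner [[ 2.84268158e-01  2.16390236e-01 -1.11022302e-16]] [[1.29241678e-01 2.20630829e-01 1.11022302e-16]] top right (array([0.301, 0.187, 0.367]), np.float64(0.012))
pos [0.1488 0.6065 0.2468] jaw yaw 76.2 tilt 0.1 q [ 1.15  0.53  1.43 -0.    1.18 -0.18] F [-0.4 -0.5  0.5] w 0.087 t 0.15
shift [ 3.212 -0.529 -2.402] [ 4.000e-04 -4.978e-01 -5.000e-04]
```

View pics/cab.png

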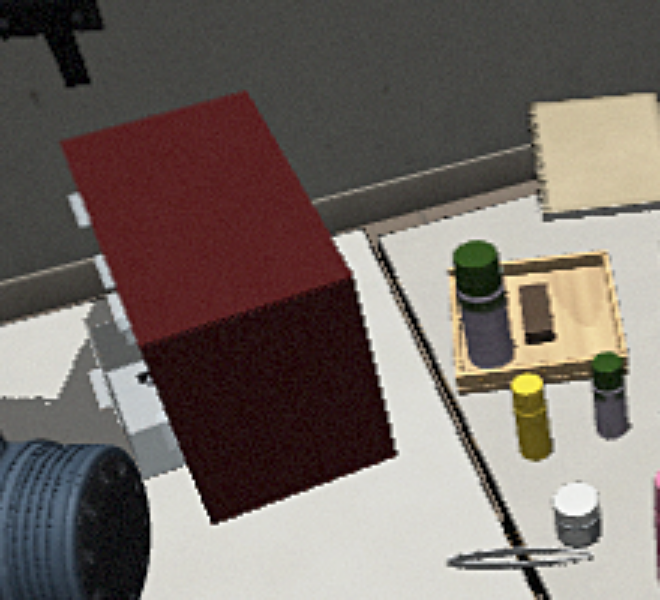

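View pics/cabt.png

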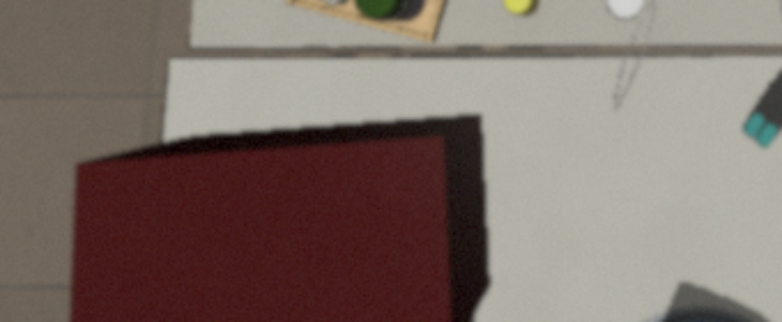

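Run:
```python
from h import *
pt=eyes.camera_params('top'); ps=eyes.camera_params('scene')
def tri(a,b):
    def ray(p,u):
        A=cast(p,u,0)[0];B=cast(p,u,.5)[0];return A,(B-A)/np.linalg.norm(B-A)
    A,d=ray(ps,a);B,e=ray(pt,b)
    s=np.linalg.lstsq(np.c_[d,-e],B-A,rcond=None)[0]; X=A+s[0]*d;Y=B+s[1]*e
    return ((X+Y)/2).round(3),np.linalg.norm(X-Y).round(4)
print(tri((196.7,150),(253.5,319.6)),tri((161.7,90.7),(94,332)))
print('can',tri((239,147),(223.6,258.6)))
```

```text
(array([0.29 , 0.214, 0.213]), np.float64(0.0003)) (array([0.268, 0.513, 0.205]), np.float64(0.0021))
can (array([0.405, 0.299, 0.119]), np.float64(0.003))
```

Request:
{"op": "play_rows", "data": {
  "series": [
    [1,0,-0.3,0,0,0,0],
    [1,0,-0.3,0,0,0,0],
    [1,0,-0.3,0,0,0,0],
    [0.7,0.1,0,-0.07,0,0,0],
    [0.7,0.3,0,-0.22,0,0,0],
    [0.7,0.3,0,-0.22,0,0,0],
    [0.7,0.3,0,-0.22,0,0,0],
    [0.7,0.3,0,-0.22,0,0,0],
    [0.7,0.3,0,-0.22,0,0,0],
    [0.7,0.3,0,-0.22,0,0,0],
    [0.7,0.3,0,-0.22,0,0,0],
    [0.7,0.3,0,-0.22,0,0,0]
  ],
  "grip_force": 15
}}

```text
time: 1.15
position: [0.3487, 0.3677, 0.3371]
tool_rot: [0.702, -0.085, 0.085, -0.702]
ft_force: [0.3, 0.5, -0.2]
grip_width: 0.0612
```

Run:
```python
from h import *
delta([.4035,.2967,.25],75.8)
```

```text
pos [0.3487 0.3677 0.3371] jaw yaw 76.2 tilt 0.04 q [ 0.59  0.26  1.6  -0.    1.27 -0.74] F [ 0.3  0.5 -0.2] w 0.0612 t 1.15
shift [ 0.702  0.871 -0.559] [ 0.0002  0.0023 -0.0001]
```

Request:
{"op": "play_rows", "data": {
  "series": [
    [0.7,0.23,0.08,-0.19,0,0,0],
    [0.7,0.23,0.08,-0.19,0,0,0],
    [0.7,0.23,0.08,-0.18,0,0,0],
    [0.7,0,0.2,0,0,0,0],
    [0.7,0,0.2,0,0,0,0],
    [0.7,0,0.2,0,0,0,0],
    [0.7,0,0,0,0,0,0],
    [0.7,0,0,0,0,0,0]
  ]
}}

```text
time: 1.82
position: [0.4011, 0.2982, 0.2526]
tool_rot: [0.703, -0.086, 0.084, -0.701]
ft_force: [1.0, -0.0, -0.5]
grip_width: 0.0612
```

Run:
```python
from h import *
delta([.4035,.2967,.20],75.8)
im,p=snap('wrist','w1.png'); snap('top','t1.png')
np.save('w1p.npy',p,allow_pickle=True)
```

```text
pos [0.4011 0.2982 0.2526] jaw yaw 76.2 tilt 0.19 q [ 0.42  0.35  1.73 -0.    1.06 -0.91] F [ 1.  -0.  -0.5] w 0.0612 t 1.8167
shift [ 0.029  0.526 -0.008] [ 0.0007  0.0022 -0.0008]
```

View pics/w1.png

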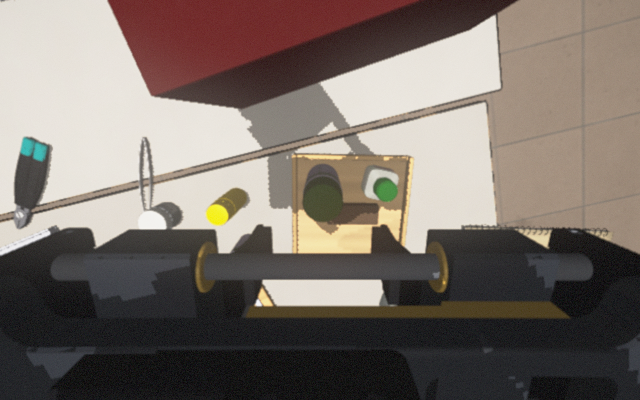

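View pics/t1.png

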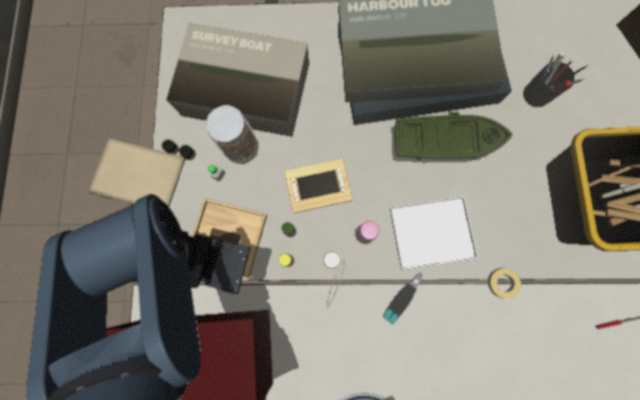

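The wrist view shows the can's cap top at about (323,203) and the bottle's green cap at (386,188), both in the caddy. I'll cross-check both positions from here.

Run:
```python
from m import *
p=np.load('w1p.npy',allow_pickle=True).item()
im=cv2.cvtColor(cv2.imread('pics/w1.png'),cv2.COLOR_BGR2RGB)
r=blob(im,(45,120,60),(75,255,255),(365,170,410,205)); print('bot',r[1],cast(p,r[1][0],.076))
print('can',cast(p,[(323,203),(303,203),(343,203)],.129).round(4))
cv2.imwrite('pics/w1c.png',cv2.resize(cv2.cvtColor(im,cv2.COLOR_RGB2BGR)[145:235,280:420],None,fx=5,fy=5))
```

```text
bot ((386.4853210449219, 191.30882263183594), (17.835853576660156, 19.036340713500977), 59.03623962402344) [[0.42303248 0.36830676 0.076     ]]
can [[0.4042 0.2979 0.129 ]
 [0.3996 0.2793 0.129 ]
 [0.4088 0.3166 0.129 ]]
```

View pics/w1c.png

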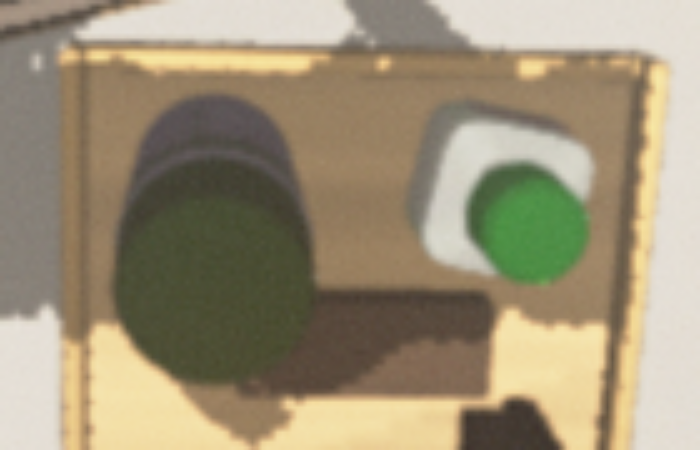

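The can is at (0.404, 0.297) and the bottle at (0.423, 0.3685), and the two views agree. The bottle is turned about 13° relative to the caddy. Going down on the can first.

Request:
{"op": "play_rows", "data": {
  "series": [
    [0.7,0.03,0.2,-0.01,0,0,0],
    [0.7,0,0.25,0,0,0,0],
    [0.7,0,0.25,0,0,0,0],
    [0.7,0,0.25,0,0,0,0],
    [0.7,0,0.25,0,0,0,0],
    [0.7,0,0.2,0,0,0,0],
    [0.7,0,0.15,0,0,0,0],
    [0.7,0,0.05,0,0,0,0],
    [0.7,0,0,0,0,0,0],
    [0.7,0,0,0,0,0,0]
  ]
}}

```text
time: 2.75
position: [0.4054, 0.2977, 0.0945]
tool_rot: [-0.702, 0.084, -0.085, 0.702]
ft_force: [0.2, 0.0, 0.4]
grip_width: 0.061
```

Run:
```python
from h import *
delta([.404,.2972,.093],75.8)
p=np.load('w1p.npy',allow_pickle=True).item()
c=cast(p,np.array([(455,120),(590,155)])/5+[280,145],.056);d=c[1]-c[0];print(np.degrees(np.arctan2(d[1],d[0])))
```

```text
pos [0.4054 0.2977 0.0945] jaw yaw 76.2 tilt 0.12 q [ 0.41  0.62  1.87 -0.    0.66 -0.92] F [0.2 0.  0.4] w 0.061 t 2.75
shift [-0.013  0.015 -0.008] [-0.0004  0.0024  0.0005]
61.68390849589907
```

Request:
{"op": "play_rows", "data": {
  "series": [
    [0.3,0,0,0,0,0,0],
    [0.3,0,0,0,0,0,0],
    [0.3,0,0,0,0,0,0],
    [0.3,0,0,0,0,0,0],
    [0.3,0,0,0,0,0,0],
    [0.3,0,0,0,0,0,0],
    [0.3,0,-0.05,0,0,0,0],
    [0.3,0,-0.1,0,0,0,0],
    [0.3,0,-0.1,0,0,0,0],
    [0.3,0,0,0,0,0,0]
  ],
  "grip_force": 25
}}

```text
time: 3.58
position: [0.4054, 0.2975, 0.1205]
tool_rot: [-0.701, 0.084, -0.086, 0.703]
ft_force: [-0.2, 0.9, -0.8]
grip_width: 0.0427
```

Run:
```python
from h import *
delta([.404,.2972,.33])
im,p=snap('scene','s2.png')
cv2.imwrite('pics/s2c.png',cv2.resize(cv2.cvtColor(im,cv2.COLOR_RGB2BGR)[60:230,180:400],None,fx=3.5,fy=3.5))
```

```text
pos [0.4054 0.2975 0.1205] jaw yaw 76.2 tilt 0.19 q [ 0.41  0.57  1.85 -0.    0.72 -0.92] F [-0.2  0.9 -0.8] w 0.0427 t 3.5833
shift [-8.000e-03 -2.095e+00 -2.000e-03]
```

View pics/s2c.png

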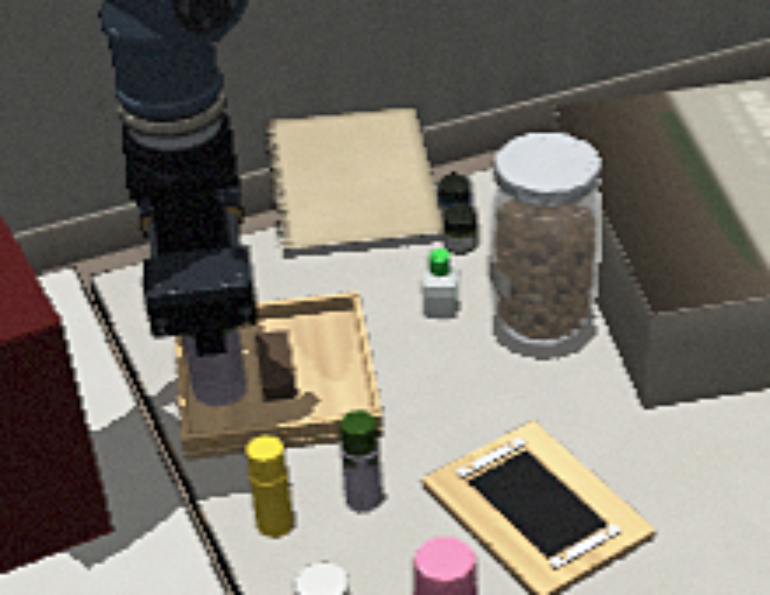

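The can is held and lifted clear. Raising it and carrying it to the tray.

Request:
{"op": "play_rows", "data": {
  "series": [
    [0.3,0,-0.2,0,0,0,0],
    [0.3,0,-0.35,0,0,0,0],
    [0.3,0,-0.35,0,0,0,0],
    [0.3,0,-0.35,0,0,0,0],
    [0.3,0,-0.35,0,0,0,0],
    [0.3,0,-0.35,0,0,0,0],
    [0.3,0.05,-0.15,-0.1,0,0,0],
    [0.3,0.1,0,-0.21,0,0,0],
    [0.3,0.14,0,-0.3,0,0,0],
    [0.3,0.14,0,-0.3,0,0,0],
    [0.3,0.14,0,-0.3,0,0,0],
    [0.3,0.14,0,-0.3,0,0,0]
  ]
}}

```text
time: 4.63
position: [0.4368, 0.1321, 0.3284]
tool_rot: [0.702, -0.085, 0.084, -0.702]
ft_force: [0.6, 0.3, -0.4]
grip_width: 0.0426
```

Request:
{"op": "play_rows", "data": {
  "series": [
    [0.3,0.14,0,-0.3,0,0,0],
    [0.3,0.14,0,-0.3,0,0,0],
    [0.3,0.14,0,-0.3,0,0,0],
    [0.3,0.14,0,-0.3,0,0,0],
    [0.3,0.14,0,-0.3,0,0,0],
    [0.3,0.14,0,-0.3,0,0,0],
    [0.3,0.14,0,-0.3,0,0,0],
    [0.3,0.14,0,-0.3,0,0,0],
    [0.3,0.14,0,-0.3,0,0,0],
    [0.3,0.1,0,-0.2,0,0,0],
    [0.3,0,0,0,0,0,0],
    [0.3,0,0,0,0,0,0]
  ]
}}

```text
time: 5.63
position: [0.4999, -0.1814, 0.3278]
tool_rot: [-0.701, 0.086, -0.085, 0.702]
ft_force: [-0.1, 0.1, -1.3]
grip_width: 0.0423
```

Run:
```python
from h import *
delta([.5086,-.2213,.12],76.2)
```

```text
pos [ 0.4999 -0.1814  0.3278] jaw yaw 76.1 tilt 0.11 q [-0.56  0.31  1.56  0.    1.27 -1.89] F [-0.1  0.1 -1.3] w 0.0423 t 5.6333
shift [ 0.184  2.078 -0.368] [-0.0003 -0.0008 -0.0005]
```

Request:
{"op": "play_rows", "data": {
  "series": [
    [0.3,0.09,0,-0.18,0,0,0],
    [0.3,0.09,0,-0.19,0,0,0],
    [0.3,0,0.2,0,0,0,0],
    [0.3,0,0.3,0,0,0,0],
    [0.3,0,0.35,0,0,0,0],
    [0.3,0,0.35,0,0,0,0],
    [0.3,0,0.35,0,0,0,0],
    [0.3,0,0.3,0,0,0,0],
    [0.3,0,0.2,0,0,0,0],
    [0.3,0,0,0,0,0,0],
    [0.3,0,0,0,0,0,0]
  ]
}}

```text
time: 6.55
position: [0.5083, -0.2191, 0.1229]
tool_rot: [-0.701, 0.086, -0.083, 0.703]
ft_force: [0.1, 0.6, -0.8]
grip_width: 0.0428
```

Run:
```python
from h import *
delta([.5086,-.2213,.091],76.2)
im,p=snap('scene','s3.png')
cv2.imwrite('pics/s3c.png',cv2.resize(cv2.cvtColor(im,cv2.COLOR_RGB2BGR)[170:360,260:480],None,fx=3.5,fy=3.1))
```

```text
pos [ 0.5083 -0.2191  0.1229] jaw yaw 76.3 tilt 0.2 q [-0.61  0.61  1.72  0.    0.82 -1.94] F [ 0.1  0.6 -0.8] w 0.0428 t 6.55
shift [ 0.01   0.319 -0.021] [-0.0005  0.0004 -0.001 ]
```

View pics/s3c.png

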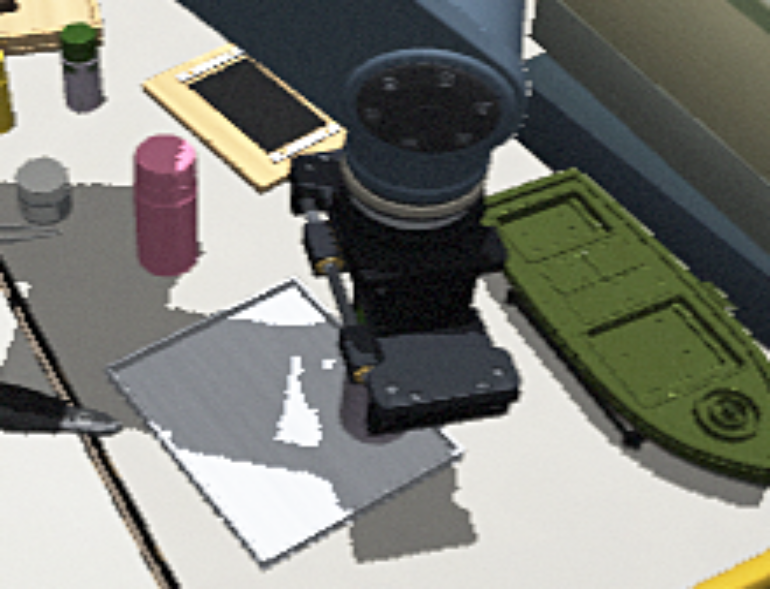

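The can is above the right part of the tray. Lowering it the last 32 mm.

Request:
{"op": "play_rows", "data": {
  "series": [
    [0.3,0,0.1,0,0,0,0],
    [0.3,0,0.1,0,0,0,0],
    [0.3,0,0.06,0,0,0,0],
    [0.3,0,0.03,0,0,0,0],
    [0.3,0,0.02,0,0,0,0],
    [0.3,0,0.01,0,0,0,0],
    [0.3,0,0,0,0,0,0],
    [0.3,0,0,0,0,0,0]
  ]
}}

```text
time: 7.27
position: [0.5091, -0.2209, 0.0917]
tool_rot: [0.702, -0.085, 0.085, -0.702]
ft_force: [-0.5, -0.6, -1.2]
grip_width: 0.0427
```

Run:
```python
from h import *
delta([.5086,-.2213,.0905],76.2)
```

```text
pos [ 0.5091 -0.2209  0.0917] jaw yaw 76.2 tilt 0.02 q [-0.61  0.66  1.73  0.    0.74 -1.94] F [-0.5 -0.6 -1.2] w 0.0427 t 7.2667
shift [-0.004  0.012 -0.005] [ 0.     -0.      0.0001]
```

Request:
{"op": "play_rows", "data": {
  "series": [
    [0.3,0,0.015,0,0,0,0],
    [0.3,0,0.01,0,0,0,0],
    [0.3,0,0,0,0,0,0],
    [0.3,0,0,0,0,0,0]
  ]
}}

```text
time: 7.6
position: [0.5092, -0.2209, 0.0893]
tool_rot: [0.702, -0.085, 0.085, -0.702]
ft_force: [-0.3, 1.4, 0.8]
grip_width: 0.0424
```

The force changed sign, so it has touched down. Releasing and lifting.

Request:
{"op": "play_rows", "data": {
  "series": [
    [0.5,0,0,0,0,0,0],
    [0.7,0,0,0,0,0,0],
    [0.7,0,0,0,0,0,0],
    [0.7,0,0,0,0,0,0],
    [0.7,0,-0.1,0,0,0,0],
    [0.7,0,-0.2,0,0,0,0],
    [0.7,0,-0.3,0,0,0,0],
    [0.7,0,-0.35,0,0,0,0],
    [0.7,0,-0.35,0,0,0,0],
    [0.7,0,-0.35,0,0,0,0],
    [0.7,0,-0.35,0,0,0,0],
    [0.7,0,-0.3,0,0,0,0]
  ]
}}

```text
time: 8.6
position: [0.509, -0.2207, 0.3225]
tool_rot: [0.702, -0.084, 0.086, -0.702]
ft_force: [0.0, 0.4, -0.1]
grip_width: 0.0609
```

Run:
```python
from h import *
delta([.423,.3685,.30],61.7)
im,p=snap('top','t3.png')
cv2.imwrite('pics/t3c.png',cv2.resize(cv2.cvtColor(im,cv2.COLOR_RGB2BGR)[180:300,370:500],None,fx=4,fy=4))
```

```text
pos [ 0.509  -0.2207  0.3225] jaw yaw 76.2 tilt 0.16 q [-0.61  0.35  1.52  0.    1.27 -1.94] F [ 0.   0.4 -0.1] w 0.0609 t 8.6
shift [-2.24   0.214  5.517] [0.0002 0.0806 0.0009]
```

View pics/t3c.png

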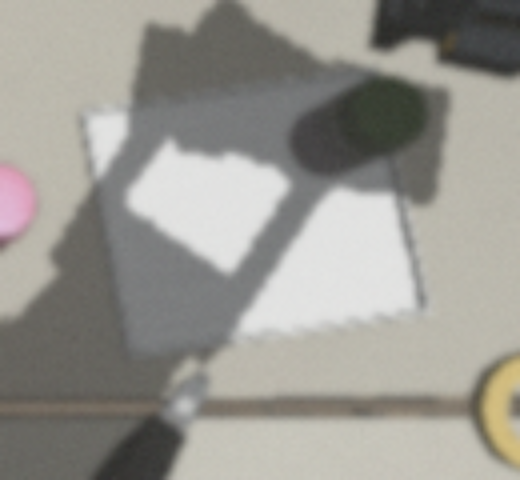

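The can stands upright in the tray (cap near crop (383,115)). Now the bottle.

Request:
{"op": "play_rows", "data": {
  "series": [
    [0.7,-0.06,0,0.15,0,0,0],
    [0.7,-0.14,0,0.35,0,0,0],
    [0.7,-0.14,0,0.35,0,0,0],
    [0.7,-0.14,0,0.35,0,0,0],
    [0.7,-0.14,0,0.35,0,0,0],
    [0.7,-0.14,0,0.35,0,0,0],
    [0.7,-0.14,0,0.35,0,0,0],
    [0.7,-0.14,0,0.35,0,0,0],
    [0.7,-0.14,0,0.35,0,0,0],
    [0.7,-0.14,0,0.35,0,0,0],
    [0.7,-0.14,0,0.35,0,0,0],
    [0.7,-0.14,0,0.35,0,0,0]
  ]
}}

```text
time: 9.65
position: [0.4469, 0.2078, 0.3186]
tool_rot: [0.702, -0.086, 0.084, -0.702]
ft_force: [1.2, 0.5, -0.9]
grip_width: 0.061
```

Request:
{"op": "play_rows", "data": {
  "series": [
    [0.7,-0.14,0,0.35,0,0,0],
    [0.7,-0.14,0,0.35,0,0,0],
    [0.7,-0.14,0,0.35,0,0,0],
    [0.7,-0.14,0,0.35,0,0,0],
    [0.7,-0.06,0,0.15,0,0,0],
    [0.7,0,0,0,0,0.03,0],
    [0.7,0,0,0,0,0.03,0],
    [0.7,0,0,0,0,0.02,0],
    [0.7,0,0,0,0,0,0],
    [0.7,0,0,0,0,0,0]
  ]
}}

```text
time: 10.48
position: [0.4247, 0.371, 0.3185]
tool_rot: [0.686, -0.172, 0.171, -0.686]
ft_force: [0.0, 0.3, -0.2]
grip_width: 0.0607
```

Run:
```python
from h import *
delta([.423,.3685,.056],61.7)
snap('wrist','w4.png')
```

```text
pos [0.4247 0.371  0.3185] jaw yaw 61.9 tilt 0.11 q [ 0.52  0.37  1.5   0.    1.28 -0.56] F [ 0.   0.3 -0.2] w 0.0607 t 10.4833
shift [ 0.     2.625 -0.026] [ 0.0005  0.0013 -0.0004]
```

View pics/w4.png

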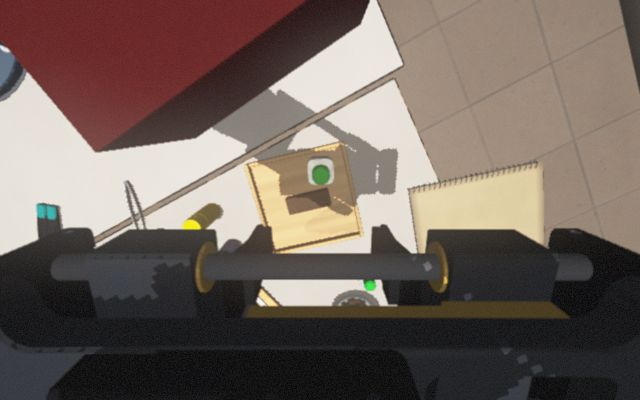

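The bottle at (320,172) is now square to the jaws. Descending.

Request:
{"op": "play_rows", "data": {
  "series": [
    [0.7,0,0.2,-0.03,0,0,0],
    [0.7,0,0.35,0,0,0,0],
    [0.7,0,0.35,0,0,0,0],
    [0.7,0,0.35,0,0,0,0],
    [0.7,0,0.35,0,0,0,0],
    [0.7,0,0.35,0,0,0,0],
    [0.7,0,0.25,0,0,0,0],
    [0.7,0,0.2,0,0,0,0],
    [0.7,0,0.15,0,0,0,0],
    [0.7,0,0.06,0,0,0,0],
    [0.7,0,0,0,0,0,0],
    [0.7,0,0,0,0,0,0]
  ]
}}

```text
time: 11.53
position: [0.4246, 0.3686, 0.0583]
tool_rot: [-0.686, 0.172, -0.172, 0.686]
ft_force: [0.5, -0.3, 0.6]
grip_width: 0.0606
```

Run:
```python
from h import *
delta([.423,.3685,.055],61.7)
```

```text
pos [0.4246 0.3686 0.0583] jaw yaw 61.8 tilt 0.01 q [ 0.52  0.73  1.73  0.    0.69 -0.56] F [ 0.5 -0.3  0.6] w 0.0606 t 11.5333
shift [-0.014  0.033 -0.008] [-0.0001  0.0007  0.    ]
```

Request:
{"op": "play_rows", "data": {
  "series": [
    [0.7,-0.01,0.03,0,0,0,0],
    [0.3,0,0,0,0,0,0],
    [0.3,0,0,0,0,0,0],
    [0.3,0,0,0,0,0,0],
    [0.3,0,0,0,0,0,0],
    [0.3,0,0,0,0,0,0],
    [0.3,0,0,0,0,0,0]
  ],
  "grip_force": 15
}}

```text
time: 12.12
position: [0.4237, 0.3691, 0.0555]
tool_rot: [-0.686, 0.172, -0.172, 0.686]
ft_force: [0.7, -0.0, 2.2]
grip_width: 0.0368
```

Request:
{"op": "play_rows", "data": {
  "series": [
    [0.3,0,-0.1,0,0,0,0],
    [0.3,0,-0.2,0,0,0,0],
    [0.3,0,-0.35,0,0,0,0],
    [0.3,0,-0.35,0,0,0,0],
    [0.3,0,-0.35,0,0,0,0],
    [0.3,0,-0.35,0,0,0,0],
    [0.3,0,-0.35,0,0,0,0],
    [0.3,0,-0.35,0,0,0,0],
    [0.3,0,-0.2,0,0,0,0],
    [0.3,0,0,0,0,0,0],
    [0.3,0,0,0,0,0,0]
  ]
}}

```text
time: 13.03
position: [0.4234, 0.369, 0.3164]
tool_rot: [-0.685, 0.172, -0.173, 0.686]
ft_force: [-0.5, 0.1, -1.3]
grip_width: 0.0366
```

Run:
```python
from m import *
delta([.436,-.176,.30],76.2)
im,p=snap('scene','s5.png')
cv2.imwrite('pics/s5c.png',cv2.resize(cv2.cvtColor(im,cv2.COLOR_RGB2BGR)[40:360,180:480],None,fx=2,fy=1.8))
```

```text
pos [0.4234 0.369  0.3164] jaw yaw 61.8 tilt 0.16 q [ 0.52  0.37  1.51  0.    1.26 -0.56] F [-0.5  0.1 -1.3] w 0.0366 t 13.0333
shift [ 2.685  0.157 -4.745] [-0.0007 -0.0799  0.0006]
```

View pics/s5c.png

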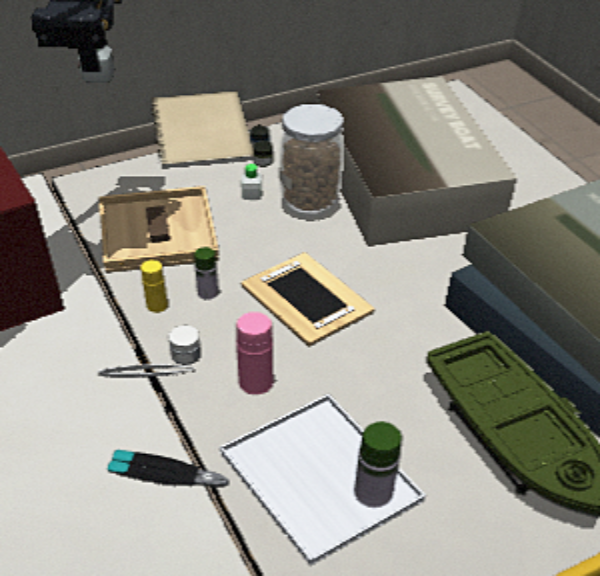

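The bottle is held and the can stands upright in the tray. The block is still in the caddy. Carrying the bottle over.

Request:
{"op": "play_rows", "data": {
  "series": [
    [0.3,0.09,0,-0.15,0,0,0],
    [0.3,0.17,0,-0.3,0,0,0],
    [0.3,0.17,0,-0.3,0,0,0],
    [0.3,0.17,0,-0.3,0,0,0],
    [0.3,0.17,0,-0.3,0,0,0],
    [0.3,0.17,0,-0.3,0,0,0],
    [0.3,0.17,0,-0.3,0,0,0],
    [0.3,0.17,0,-0.3,0,0,0],
    [0.3,0.17,0,-0.3,0,0,0],
    [0.3,0.17,0,-0.3,0,0,0],
    [0.3,0.17,0,-0.3,0,0,0],
    [0.3,0.17,0,-0.3,0,0,0]
  ]
}}

```text
time: 14.08
position: [0.4314, -0.0288, 0.3129]
tool_rot: [-0.686, 0.174, -0.17, 0.686]
ft_force: [0.6, 0.6, -1.5]
grip_width: 0.037
```

Request:
{"op": "play_rows", "data": {
  "series": [
    [0.3,0.17,0,-0.3,0,0,0],
    [0.3,0.17,0,-0.3,0,0,0],
    [0.3,0.17,0,-0.3,0,0,0],
    [0.3,0.17,0,-0.3,0,0,0],
    [0.3,0.1,0,-0.2,0,0,0],
    [0.3,0,0,0,0,-0.03,0],
    [0.3,0,0,0,0,-0.03,0],
    [0.3,0,0,0,0,-0.02,0],
    [0.3,0,0,0,0,0,0],
    [0.3,0,0,0,0,0,0]
  ]
}}

```text
time: 14.92
position: [0.4348, -0.1873, 0.3132]
tool_rot: [-0.701, 0.087, -0.084, 0.703]
ft_force: [-0.6, 0.2, -0.1]
grip_width: 0.0371
```

Run:
```python
from h import *
delta([.436,-.176,.08],76.2)
```

```text
pos [ 0.4348 -0.1873  0.3132] jaw yaw 76.1 tilt 0.25 q [-0.64  0.24  1.71  0.    1.19 -1.97] F [-0.6  0.2 -0.1] w 0.0371 t 14.9167
shift [-0.006  2.333  0.109] [-0.0006 -0.0006 -0.0013]
```

Request:
{"op": "play_rows", "data": {
  "series": [
    [0.3,0,0.1,0.11,0,0,0],
    [0.3,0,0.3,0,0,0,0],
    [0.3,0,0.35,0,0,0,0],
    [0.3,0,0.35,0,0,0,0],
    [0.3,0,0.35,0,0,0,0],
    [0.3,0,0.35,0,0,0,0],
    [0.3,0,0.3,0,0,0,0],
    [0.3,0,0.2,0,0,0,0],
    [0.3,0,0.1,0,0,0,0],
    [0.3,0,0,0,0,0,0],
    [0.3,0,0,0,0,0,0]
  ]
}}

```text
time: 15.83
position: [0.4379, -0.1767, 0.0742]
tool_rot: [-0.702, 0.086, -0.084, 0.702]
ft_force: [-0.5, 0.7, -0.1]
grip_width: 0.0367
```

Run:
```python
from h import *
delta([.436,-.176,.0505],76.2)
```

```text
pos [ 0.4379 -0.1767  0.0742] jaw yaw 76.2 tilt 0.15 q [-0.62  0.64  1.95 -0.    0.56 -1.95] F [-0.5  0.7 -0.1] w 0.0367 t 15.8333
shift [-0.019  0.237  0.002] [-0.0003 -0.0002 -0.0008]
```

Request:
{"op": "play_rows", "data": {
  "series": [
    [0.3,0,0.08,0,0,0,0],
    [0.3,0,0.07,0,0,0,0],
    [0.3,0,0.04,0,0,0,0],
    [0.3,0,0.02,0,0,0,0],
    [0.3,0,0.015,0,0,0,0],
    [0.3,0,0,0,0,0,0],
    [0.3,0,0,0,0,0,0]
  ]
}}

```text
time: 16.42
position: [0.4385, -0.1773, 0.0527]
tool_rot: [0.702, -0.085, 0.085, -0.702]
ft_force: [-0.1, 0.4, 0.1]
grip_width: 0.0369
```

Request:
{"op": "play_rows", "data": {
  "series": [
    [0.3,0,0.01,0,0,0,0],
    [0.3,0,0.01,0,0,0,0],
    [0.3,0,0.005,0,0,0,0],
    [0.3,0,0,0,0,0,0],
    [0.3,0,0,0,0,0,0]
  ]
}}

```text
time: 16.83
position: [0.4386, -0.1774, 0.0504]
tool_rot: [0.702, -0.085, 0.085, -0.702]
ft_force: [0.4, 0.6, 4.0]
grip_width: 0.0372
```

The bottle has touched down (4 N). Release and rise.

Request:
{"op": "play_rows", "data": {
  "series": [
    [0.5,0,0,0,0,0,0],
    [0.7,0,0,0,0,0,0],
    [0.7,0,0,0,0,0,0],
    [0.7,0,0,0,0,0,0],
    [0.7,0,-0.1,0,0,0,0],
    [0.7,0,-0.2,0,0,0,0],
    [0.7,0,-0.35,0,0,0,0],
    [0.7,0,-0.35,0,0,0,0],
    [0.7,0,-0.35,0,0,0,0],
    [0.7,0,-0.35,0,0,0,0],
    [0.7,0,-0.35,0,0,0,0],
    [0.7,0,-0.3,0,0,0,0]
  ]
}}

```text
time: 17.83
position: [0.4381, -0.177, 0.2882]
tool_rot: [0.702, -0.084, 0.086, -0.702]
ft_force: [1.4, 0.1, 0.1]
grip_width: 0.061
```

Run:
```python
from m import *
delta([.4595,.3256,.20],75.8)
im,p=snap('wrist','w6.png'); np.save('w6p.npy',p,allow_pickle=True)
im,p=snap('scene','s6.png')
cv2.imwrite('pics/s6c.png',cv2.resize(cv2.cvtColor(im,cv2.COLOR_RGB2BGR)[100:360,220:480],None,fx=2.3,fy=2.3))
```

```text
pos [ 0.4381 -0.177   0.2882] jaw yaw 76.2 tilt 0.13 q [-0.62  0.27  1.75 -0.    1.12 -1.95] F [1.4 0.1 0.1] w 0.061 t 17.8333
shift [-0.992  0.876  4.933] [0.0003 0.0023 0.0007]
```

View pics/w6.png

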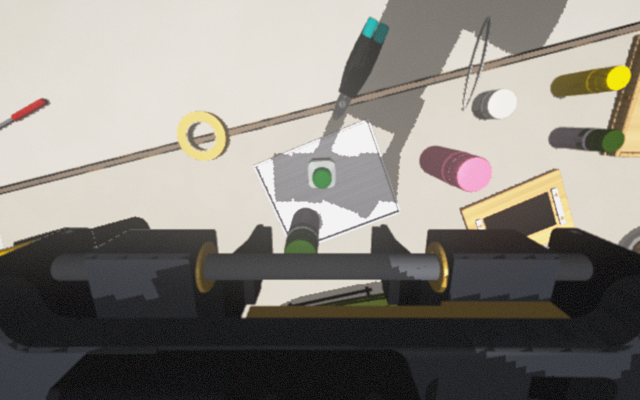

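View pics/s6c.png

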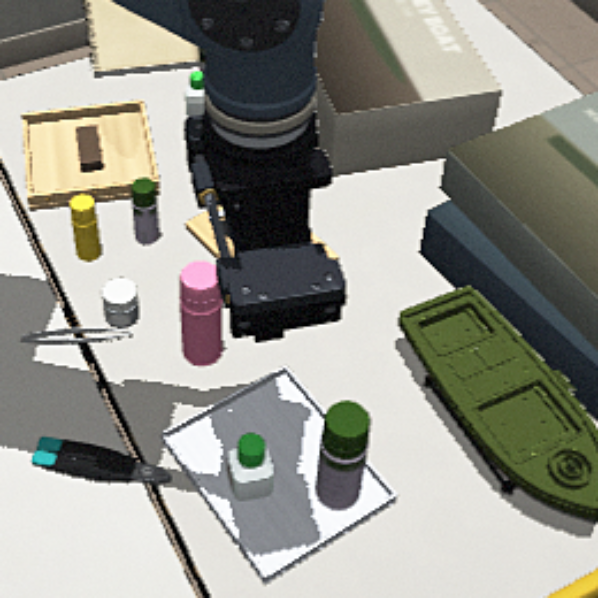

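Both stand in the tray: bottle at wrist-view (321,175), can at (303,230). Now the block, with the jaws fully open so I can grip it along its length.

Request:
{"op": "play_rows", "data": {
  "series": [
    [1,-0.03,0,0.15,0,0,0],
    [1,-0.07,0,0.35,0,0,0],
    [1,-0.07,0,0.35,0,0,0],
    [1,-0.07,0,0.35,0,0,0],
    [1,-0.07,0,0.35,0,0,0],
    [1,-0.07,0,0.35,0,0,0],
    [1,-0.07,0,0.35,0,0,0],
    [1,-0.07,0,0.35,0,0,0],
    [1,-0.07,0,0.35,0,0,0],
    [1,-0.07,0,0.35,0,0,0],
    [1,-0.07,0,0.35,0,0,0],
    [1,-0.07,0,0.35,0,0,0]
  ]
}}

```text
time: 18.93
position: [0.4549, 0.2319, 0.2844]
tool_rot: [0.702, -0.085, 0.084, -0.702]
ft_force: [0.8, -0.3, -0.1]
grip_width: 0.0866
```

Request:
{"op": "play_rows", "data": {
  "series": [
    [1,-0.07,0,0.35,0,0,0],
    [1,-0.07,0,0.35,0,0,0],
    [1,-0.05,0,0.23,0,0,0],
    [1,0,0.2,0,0,0,0],
    [1,0,0.2,0,0,0,0],
    [1,0,0,0,0,0,0],
    [1,0,0,0,0,0,0]
  ]
}}

```text
time: 19.52
position: [0.4584, 0.3246, 0.2436]
tool_rot: [0.703, -0.086, 0.083, -0.701]
ft_force: [0.1, -0.1, 0.4]
grip_width: 0.0871
```

Run:
```python
from m import *
delta([.4595,.3256,.10],75.8)
im,p=snap('wrist','w7.png'); np.save('w7p.npy',p,allow_pickle=True)
cv2.imwrite('pics/w7c.png',cv2.resize(cv2.cvtColor(im,cv2.COLOR_RGB2BGR)[100:270,230:430],None,fx=3.5,fy=3.5))
```

```text
pos [0.4584 0.3246 0.2436] jaw yaw 76.2 tilt 0.27 q [ 0.42  0.45  1.59 -0.    1.1  -0.91] F [ 0.1 -0.1  0.4] w 0.0871 t 19.5167
shift [0.014 1.436 0.016] [ 0.0009  0.0023 -0.0012]
```

View pics/w7c.png

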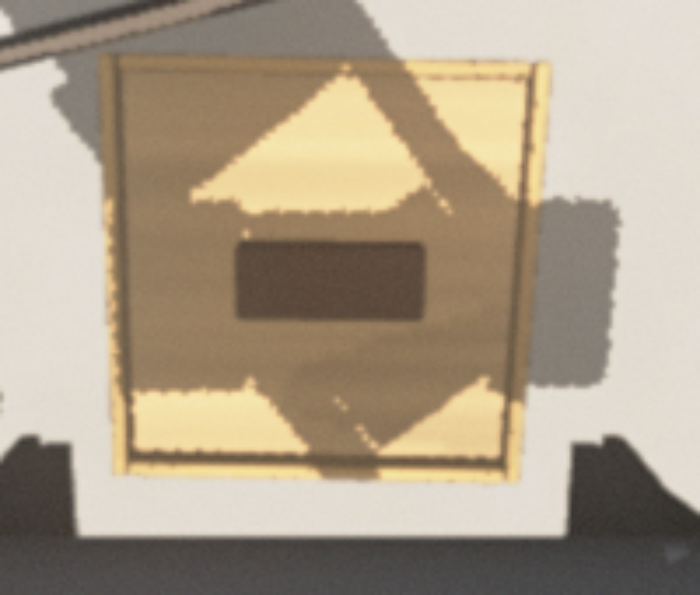

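The block is square to the jaws, about (236..425, 241..320) in the crop. Fixing its centre from there.

Run:
```python
from m import *
p=np.load('w7p.npy',allow_pickle=True).item()
c=cast(p,np.array([(236,241),(425,241),(425,320),(236,320)])/3.5+[230,100],.024)
print(c.round(4),c.mean(0),np.linalg.norm(c[1]-c[0]),np.linalg.norm(c[2]-c[1]))
delta([c.mean(0)[0],c.mean(0)[1],.10],76.2)
# tray objects in tray frame
p=np.load('w6p.npy',allow_pickle=True).item()
print(cast(p,(321,178),.071))
```

```text
[[0.4368 0.2971 0.024 ]
 [0.4532 0.3639 0.024 ]
 [0.4821 0.3576 0.024 ]
 [0.4654 0.2894 0.024 ]] [0.45938342 0.32698574 0.024     ] 0.0687387894262689 0.029591079728072057
pos [0.4594 0.3248 0.2449] jaw yaw 76.2 tilt 0.09 q [ 0.42  0.45  1.59  0.    1.1  -0.91] F [-0.1 -0.5 -1. ] w 0.0869 t 19.5667
shift [-0.004  1.449  0.022] [ 0.0003 -0.0001 -0.0004]
[[ 0.43611495 -0.17793564  0.071     ]]
```

Request:
{"op": "play_rows", "data": {
  "series": [
    [1,0,0.2,0.02,0,0,0],
    [1,0,0.35,0,0,0,0],
    [1,0,0.35,0,0,0,0],
    [1,0,0.35,0,0,0,0],
    [1,0,0.25,0,0,0,0],
    [1,0,0.15,0,0,0,0],
    [1,0,0.1,0,0,0,0],
    [1,0,0,0,0,0,0],
    [1,0,0,0,0,0,0],
    [1,0,0,0,0,0,0]
  ]
}}

```text
time: 20.4
position: [0.4616, 0.3275, 0.0716]
tool_rot: [-0.701, 0.084, -0.086, 0.703]
ft_force: [0.1, 0.3, 0.7]
grip_width: 0.0872
```

Run:
```python
from m import *
delta([.4595,.3268,.039],76.2)
```

```text
pos [0.4616 0.3275 0.0716] jaw yaw 76.2 tilt 0.18 q [ 0.42  0.71  1.72  0.    0.72 -0.91] F [0.1 0.3 0.7] w 0.0872 t 20.4
shift [-0.02   0.326 -0.012] [-0.0006 -0.0001  0.0008]
```

Request:
{"op": "play_rows", "data": {
  "series": [
    [1,-0.02,0.1,-0.01,0,0,0],
    [1,0,0.1,0,0,0,0],
    [1,0,0.08,0,0,0,0],
    [1,0,0.04,0,0,0,0],
    [1,0,0,0,0,0,0],
    [1,0,0,0,0,0,0]
  ]
}}

```text
time: 20.9
position: [0.4579, 0.3265, 0.0375]
tool_rot: [0.702, -0.085, 0.085, -0.702]
ft_force: [0.8, -0.2, -1.3]
grip_width: 0.0869
```

Run:
```python
from m import *
delta([.4595,.3268,.039],76.2)
```

```text
pos [0.4579 0.3265 0.0375] jaw yaw 76.2 tilt 0.06 q [ 0.42  0.76  1.73 -0.    0.65 -0.91] F [ 0.8 -0.2 -1.3] w 0.0869 t 20.9
shift [ 0.015 -0.015  0.007] [ 0.0002  0.     -0.0003]
```

Request:
{"op": "play_rows", "data": {
  "series": [
    [1,0.015,-0.015,0,0,0,0],
    [1,0,0,0,0,0,0],
    [0.7,0,0,0,0,0,0],
    [0.7,0,0,0,0,0,0],
    [0.7,0,0,0,0,0,0],
    [0.7,0,0,0,0,0,0],
    [0.7,0,0,0,0,0,0]
  ],
  "grip_force": 10
}}

```text
time: 21.48
position: [0.4597, 0.3263, 0.0397]
tool_rot: [-0.702, 0.085, -0.085, 0.702]
ft_force: [0.6, -0.4, 1.2]
grip_width: 0.0696
```

Request:
{"op": "play_rows", "data": {
  "series": [
    [0.7,0,-0.05,0,0,0,0],
    [0.7,0,-0.15,0,0,0,0],
    [0.7,0,-0.3,0,0,0,0],
    [0.7,0,-0.35,0,0,0,0],
    [0.7,0,-0.35,0,0,0,0],
    [0.7,0,-0.35,0,0,0,0],
    [0.7,0,-0.3,0,0,0,0],
    [0.7,0,0,0,0,0,0],
    [0.7,0,0,0,0,0,0]
  ]
}}

```text
time: 22.23
position: [0.4604, 0.3267, 0.2269]
tool_rot: [-0.701, 0.083, -0.086, 0.703]
ft_force: [-0.6, -0.2, -1.0]
grip_width: 0.0701
```

Run:
```python
from m import *
delta([.587,.1022,.22],101.3)
im,p=snap('wrist','w8.png')
```

```text
pos [0.4604 0.3267 0.2269] jaw yaw 76.2 tilt 0.29 q [ 0.42  0.47  1.61  0.    1.05 -0.91] F [-0.6 -0.2 -1. ] w 0.0701 t 22.2333
shift [ 1.764  0.07  -1.879] [-0.0007 -0.1394  0.0014]
```

View pics/w8.png

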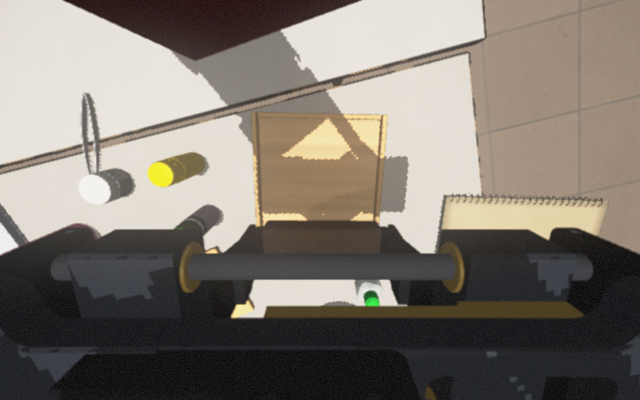

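The block is held level between the fingers, wrist-view (265..380, 235). Carrying it to the board.

Request:
{"op": "play_rows", "data": {
  "series": [
    [0.7,0.11,0,-0.12,0,0,0],
    [0.7,0.22,0,-0.24,0,0,0],
    [0.7,0.22,0,-0.24,0,0,0],
    [0.7,0.22,0,-0.24,0,0,0],
    [0.7,0.22,0,-0.24,0,0,0],
    [0.7,0.22,0,-0.24,0,0,0],
    [0.7,0.22,0,-0.24,0,0,0],
    [0.7,0.22,0,-0.23,0,0,0],
    [0.7,0.11,0,-0.09,0,0,0],
    [0.7,0,0,0,0,-0.03,0],
    [0.7,0,0,0,0,-0.035,0],
    [0.7,0,0,0,0,-0.035,0]
  ]
}}

```text
time: 23.28
position: [0.5844, 0.1015, 0.2223]
tool_rot: [-0.706, -0.026, 0.029, 0.707]
ft_force: [-0.4, 0.6, -0.9]
grip_width: 0.0697
```

Request:
{"op": "play_rows", "data": {
  "series": [
    [0.7,0,0,0,0,-0.03,0],
    [0.7,0,0,0,0,-0.01,0],
    [0.7,0,0,0,0,0,0],
    [0.7,0,0,0,0,0,0]
  ]
}}

```text
time: 23.62
position: [0.5846, 0.1021, 0.223]
tool_rot: [-0.703, -0.069, 0.071, 0.704]
ft_force: [-0.1, 0.9, -0.4]
grip_width: 0.07
```

Run:
```python
from m import *
delta([.587,.1022,.10],101.3)
im,p=snap('wrist','w9.png')
np.save('w9p.npy',p,allow_pickle=True)
```

```text
pos [0.5846 0.1021 0.223 ] jaw yaw 101.4 tilt 0.2 q [-0.02  0.51  1.54  0.    1.09 -1.78] F [-0.1  0.9 -0.4] w 0.07 t 23.6167
shift [ 0.028  1.23  -0.005] [-0.0003  0.0003 -0.001 ]
```

View pics/w9.png

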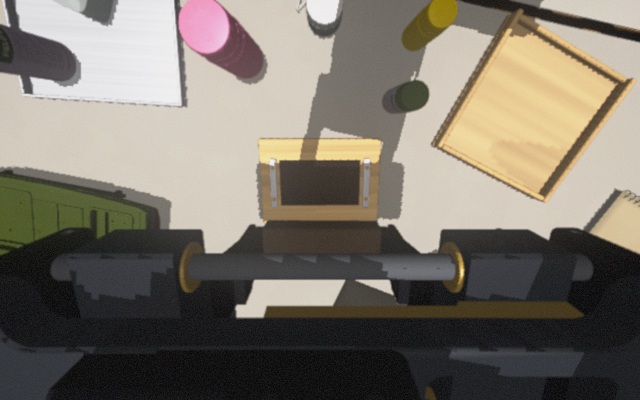

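The board is square to the jaws, with the sheet at about (280..360, 161..206). Casting the sheet's corners for its centre.

Run:
```python
from m import *
p=np.load('w9p.npy',allow_pickle=True).item()
im=cv2.cvtColor(cv2.imread('pics/w9.png'),cv2.COLOR_BGR2RGB)
r=blob(im,(0,0,0),(180,255,75),(268,150,372,216)); print(r[1],r[2])
b=cast(p,cv2.boxPoints(r[1]),.011); print(b.round(4),b.mean(0))
delta([.587,.1022,.043],101.3)
```

```text
((319.5, 182.5), (43.0, 77.0), 90.0) 3164.0
[[0.5694 0.0485 0.011 ]
 [0.5506 0.1418 0.011 ]
 [0.6046 0.1546 0.011 ]
 [0.6241 0.0574 0.011 ]] [0.58717787 0.1005718  0.011     ]
pos [0.5848 0.1021 0.2233] jaw yaw 101.4 tilt 0.15 q [-0.02  0.51  1.54  0.    1.09 -1.78] F [-0.2  0.7 -0. ] w 0.07 t 23.6667
shift [ 0.026  1.803 -0.004] [-0.0002  0.0004 -0.0008]
```

Request:
{"op": "play_rows", "data": {
  "series": [
    [0.7,0.02,0.2,-0.01,0,0,0],
    [0.7,0,0.3,0,0,0,0],
    [0.7,0,0.3,0,0,0,0],
    [0.7,0,0.3,0,0,0,0],
    [0.7,0,0.2,0,0,0,0],
    [0.7,0,0.15,0,0,0,0],
    [0.7,0,0.1,0,0,0,0],
    [0.7,0,0.05,0,0,0,0],
    [0.7,0,0,0,0,0,0],
    [0.7,0,0,0,0,0,0]
  ]
}}

```text
time: 24.5
position: [0.5882, 0.1012, 0.0649]
tool_rot: [0.704, 0.07, -0.07, -0.704]
ft_force: [-0.3, -0.5, 0.6]
grip_width: 0.07
```

Run:
```python
from m import *
delta([.587,.1018,.0427],101.3)
```

```text
pos [0.5882 0.1012 0.0649] jaw yaw 101.4 tilt 0.04 q [-0.02  0.74  1.63  0.    0.76 -1.79] F [-0.3 -0.5  0.6] w 0.07 t 24.5
shift [-0.011  0.222  0.009] [0.     0.0005 0.0002]
```

Request:
{"op": "play_rows", "data": {
  "series": [
    [0.7,-0.01,0.08,0.01,0,0,0],
    [0.7,0,0.06,0,0,0,0],
    [0.7,0,0.04,0,0,0,0],
    [0.7,0,0.02,0,0,0,0],
    [0.7,0,0.01,0,0,0,0],
    [0.7,0,0,0,0,0,0],
    [0.7,0,0,0,0,0,0]
  ]
}}

```text
time: 25.08
position: [0.5868, 0.1018, 0.0436]
tool_rot: [0.704, 0.07, -0.07, -0.704]
ft_force: [-0.3, 0.1, -0.2]
grip_width: 0.07
```

Run:
```python
from m import *
delta([.587,.1018,.0427],101.3)
```

```text
pos [0.5868 0.1018 0.0436] jaw yaw 101.4 tilt 0.01 q [-0.02  0.78  1.64 -0.    0.72 -1.79] F [-0.3  0.1 -0.2] w 0.07 t 25.0833
shift [ 0.002  0.009 -0.001] [0.     0.0006 0.0001]
```

Request:
{"op": "play_rows", "data": {
  "series": [
    [0.7,0,0.01,0,0,0,0],
    [0.7,0,0,0,0,0,0],
    [0.85,0,0,0,0,0,0],
    [0.92,0,0,0,0,0,0],
    [0.92,0,0,0,0,0,0],
    [0.92,0,0,0,0,0,0],
    [0.92,0,-0.05,0,0,0,0],
    [0.92,0,-0.15,0,0,0,0],
    [0.92,0,-0.3,0,0,0,0],
    [0.92,0,-0.35,0,0,0,0],
    [0.92,0,-0.35,0,0,0,0],
    [0.92,0,-0.35,0,0,0,0]
  ]
}}

```text
time: 26.08
position: [0.5862, 0.1019, 0.1993]
tool_rot: [-0.704, -0.07, 0.07, 0.704]
ft_force: [0.4, -0.0, -1.0]
grip_width: 0.0801
```

Request:
{"op": "play_rows", "data": {
  "series": [
    [0.7,-0.35,-0.1,0,0,0,0],
    [0.7,-0.35,-0.2,0,0,0,0],
    [0.7,-0.35,-0.2,0,0,0,0],
    [0.7,0,-0.2,0,0,0,0],
    [0.7,0,0,0,0,0,0],
    [0.7,0,0,0,0,0,0]
  ]
}}

```text
time: 26.58
position: [0.4845, 0.081, 0.2692]
tool_rot: [0.704, 0.072, -0.069, -0.703]
ft_force: [0.9, -0.9, 0.4]
grip_width: 0.061
```

Run:
```python
from m import *
delta([.4385,-.1770,.30],76.2)
im,p=snap('wrist','w10.png'); np.save('w10p.npy',p,allow_pickle=True)
im,p=snap('top','t10.png')
cv2.imwrite('pics/t10c.png',cv2.resize(cv2.cvtColor(im,cv2.COLOR_RGB2BGR)[140:300,270:500],None,fx=3.4,fy=3.4))
```

```text
pos [0.4845 0.081  0.2692] jaw yaw 101.4 tilt 0.27 q [-0.06  0.32  1.74  0.    1.08 -1.83] F [ 0.9 -0.9  0.4] w 0.061 t 26.5833
shift [-0.96  -0.31  -2.439] [1.0e-04 1.4e-01 1.5e-03]
```

View pics/w10.png

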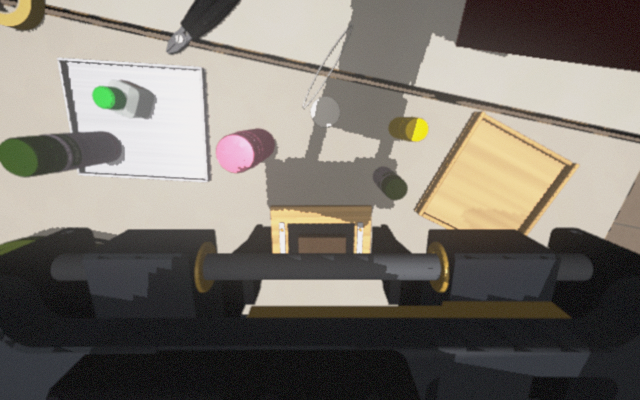

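View pics/t10c.png

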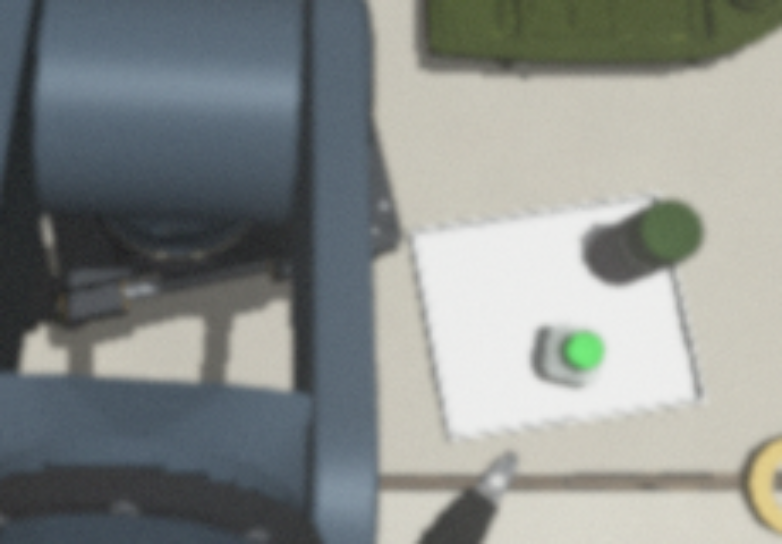

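The block lies on the sheet (wrist-view (322,245)), and the can and bottle still stand in the tray. Going for the bottle, and checking the block from the top camera on the way.

Request:
{"op": "play_rows", "data": {
  "series": [
    [0.7,-0.12,-0.04,-0.3,0,0,0],
    [0.7,-0.12,-0.04,-0.3,0,0,0],
    [0.7,-0.12,-0.04,-0.3,0,0,0],
    [0.7,-0.12,-0.04,-0.3,0,0,0],
    [0.7,-0.12,-0.04,-0.3,0,0,0],
    [0.7,-0.12,-0.04,-0.3,0,0,0],
    [0.7,-0.12,-0.04,-0.3,0,0,0],
    [0.7,-0.12,-0.03,-0.34,0,0,0],
    [0.7,0,0,0,0,0.035,0],
    [0.7,0,0,0,0,0.035,0],
    [0.7,0,0,0,0,0.035,0],
    [0.7,0,0,0,0,0.035,0]
  ]
}}

```text
time: 27.68
position: [0.438, -0.1776, 0.297]
tool_rot: [-0.701, 0.088, -0.086, 0.702]
ft_force: [0.4, 0.2, -0.2]
grip_width: 0.0612
```

Request:
{"op": "play_rows", "data": {
  "series": [
    [0.7,0,0,0,0,0,0],
    [0.7,0,0,0,0,0,0]
  ]
}}

```text
time: 27.85
position: [0.438, -0.1771, 0.2974]
tool_rot: [-0.702, 0.085, -0.083, 0.702]
ft_force: [0.7, 0.0, 0.0]
grip_width: 0.0607
```

Run:
```python
from m import *
delta([.4385,-.1770,.20],76.2)
im,p=snap('wrist','w11.png'); np.save('w11p.npy',p,allow_pickle=True)
im,p=snap('top','t11.png')
cv2.imwrite('pics/t11c.png',cv2.resize(cv2.cvtColor(im,cv2.COLOR_RGB2BGR)[150:220,270:370],None,fx=7,fy=7,interpolation=cv2.INTER_CUBIC))
```

```text
pos [ 0.438  -0.1771  0.2974] jaw yaw 76.4 tilt 0.12 q [-0.62  0.26  1.74 -0.    1.15 -1.95] F [0.7 0.  0. ] w 0.0607 t 27.85
shift [0.006 0.974 0.002] [-0.0002  0.0009 -0.0006]
```

View pics/w11.png

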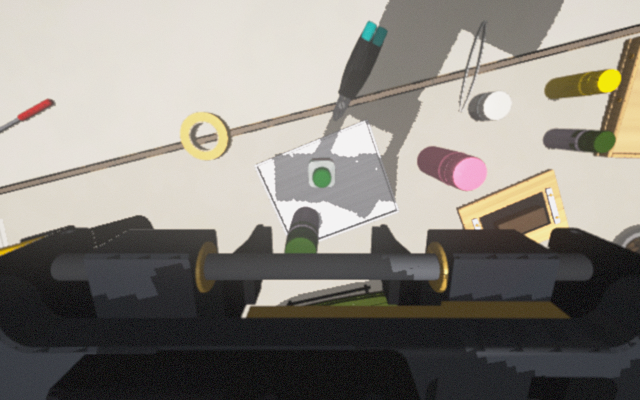

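View pics/t11c.png

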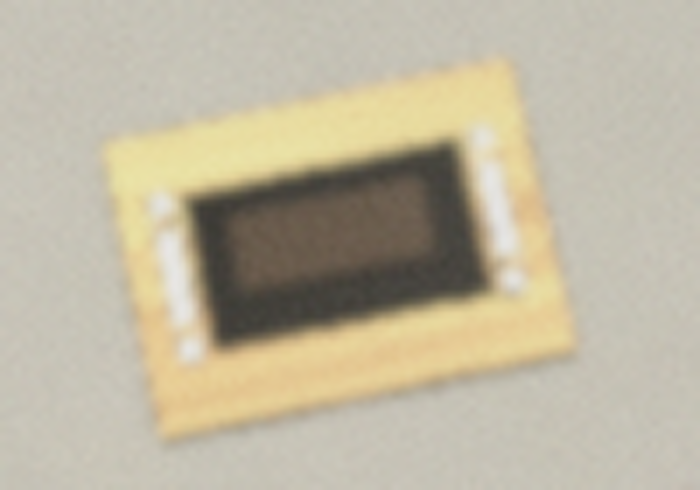

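The block is centred and aligned on the sheet: block centre at crop (332,232), sheet centre at (340,243). Parallax explains most of that difference. Descending on the bottle.

Request:
{"op": "play_rows", "data": {
  "series": [
    [0.7,0,0.2,0,0,0,0],
    [0.7,0,0.35,0,0,0,0],
    [0.7,0,0.35,0,0,0,0],
    [0.7,0,0.35,0,0,0,0],
    [0.7,0,0.35,0,0,0,0],
    [0.7,0,0.3,0,0,0,0],
    [0.7,0,0.25,0,0,0,0],
    [0.7,0,0.15,0,0,0,0],
    [0.7,0,0.1,0,0,0,0],
    [0.7,0,0,0,0,0,0],
    [0.7,0,0,0,0,0,0]
  ]
}}

```text
time: 28.87
position: [0.4381, -0.1771, 0.0584]
tool_rot: [-0.702, 0.085, -0.085, 0.702]
ft_force: [-0.9, -0.2, 0.2]
grip_width: 0.0608
```

Run:
```python
from m import *
delta([.4386,-.1774,.0505],76.2)
```

```text
pos [ 0.4381 -0.1771  0.0584] jaw yaw 76.3 tilt 0.02 q [-0.62  0.67  1.95 -0.    0.52 -1.95] F [-0.9 -0.2  0.2] w 0.0608 t 28.8667
shift [ 0.006  0.079 -0.002] [-0.      0.0003 -0.0001]
```

Request:
{"op": "play_rows", "data": {
  "series": [
    [0.7,0,0.05,0,0,0,0],
    [0.7,0,0.025,0,0,0,0],
    [0.7,0,0,0,0,0,0],
    [0.3,0,0,0,0,0,0],
    [0.3,0,0,0,0,0,0],
    [0.3,0,0,0,0,0,0],
    [0.3,0,0,0,0,0,0],
    [0.3,0,0,0,0,0,0],
    [0.3,0,0,0,0,0,0]
  ],
  "grip_force": 15
}}

```text
time: 29.62
position: [0.438, -0.1772, 0.0512]
tool_rot: [0.702, -0.085, 0.085, -0.702]
ft_force: [-0.1, -0.4, 2.6]
grip_width: 0.0365
```

Request:
{"op": "play_rows", "data": {
  "series": [
    [0.3,0,-0.1,0,0,0,0],
    [0.3,0,-0.25,0,0,0,0],
    [0.3,0,-0.35,0,0,0,0],
    [0.3,0,-0.35,0,0,0,0],
    [0.3,0,-0.35,0,0,0,0],
    [0.3,0,-0.35,0,0,0,0],
    [0.3,0,-0.35,0,0,0,0],
    [0.3,0,-0.3,0,0,0,0],
    [0.3,0,0,0,0,0,0]
  ]
}}

```text
time: 30.37
position: [0.4404, -0.1787, 0.2976]
tool_rot: [0.704, -0.081, 0.089, -0.7]
ft_force: [1.8, -0.3, -1.0]
grip_width: 0.037
```

Run:
```python
from m import *
delta([.4235,.3690,.28],61.8)
im,p=snap('wrist','w12.png')
```

```text
pos [ 0.4404 -0.1787  0.2976] jaw yaw 76.2 tilt 0.78 q [-0.62  0.25  1.74  0.    1.13 -1.95] F [ 1.8 -0.3 -1. ] w 0.037 t 30.3667
shift [-1.47   0.131  5.28 ] [0.0011 0.0801 0.0042]
```

View pics/w12.png

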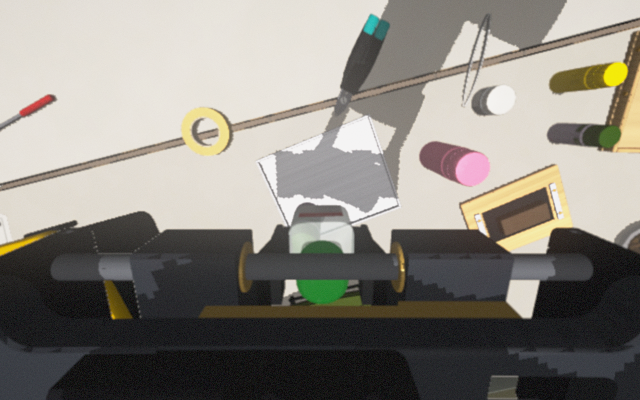

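The bottle is held. Carrying it back to the caddy.

Request:
{"op": "play_rows", "data": {
  "series": [
    [0.3,-0.05,0,0.17,0,0,0],
    [0.3,-0.09,0,0.33,0,0,0],
    [0.3,-0.09,0,0.33,0,0,0],
    [0.3,-0.09,0,0.33,0,0,0],
    [0.3,-0.09,0,0.33,0,0,0],
    [0.3,-0.09,0,0.33,0,0,0],
    [0.3,-0.09,0,0.33,0,0,0],
    [0.3,-0.09,0,0.33,0,0,0],
    [0.3,-0.09,0,0.33,0,0,0],
    [0.3,-0.09,0,0.33,0,0,0],
    [0.3,-0.09,0,0.33,0,0,0],
    [0.3,-0.09,0,0.33,0,0,0]
  ]
}}

```text
time: 31.42
position: [0.4257, 0.2182, 0.2897]
tool_rot: [0.702, -0.086, 0.084, -0.701]
ft_force: [0.4, -0.7, -0.6]
grip_width: 0.037
```

Request:
{"op": "play_rows", "data": {
  "series": [
    [0.3,-0.09,0,0.33,0,0,0],
    [0.3,-0.09,0,0.33,0,0,0],
    [0.3,-0.09,0,0.33,0,0,0],
    [0.3,-0.09,0,0.33,0,0,0],
    [0.3,-0.04,0,0.14,0,0,0],
    [0.3,0,0,0,0,0.03,0],
    [0.3,0,0,0,0,0.03,0],
    [0.3,0,0,0,0,0.02,0],
    [0.3,0,0,0,0,0,0],
    [0.3,0,0,0,0,0,0]
  ]
}}

```text
time: 32.25
position: [0.4228, 0.3673, 0.29]
tool_rot: [0.687, -0.172, 0.171, -0.685]
ft_force: [-0.2, 0.4, -0.9]
grip_width: 0.0369
```

Run:
```python
from m import *
delta([.4237,.3690,.09],61.8)
```

```text
pos [0.4228 0.3673 0.29  ] jaw yaw 61.9 tilt 0.16 q [ 0.52  0.39  1.54 -0.    1.21 -0.56] F [-0.2  0.4 -0.9] w 0.0369 t 32.25
shift [0.002 2.    0.025] [ 0.0008  0.0005 -0.0004]
```

Request:
{"op": "play_rows", "data": {
  "series": [
    [0.3,0,0.2,0.02,0,0,0],
    [0.3,0,0.35,0,0,0,0],
    [0.3,0,0.35,0,0,0,0],
    [0.3,0,0.35,0,0,0,0],
    [0.3,0,0.3,0,0,0,0],
    [0.3,0,0.2,0,0,0,0],
    [0.3,0,0.15,0,0,0,0],
    [0.3,0,0.1,0,0,0,0],
    [0.3,0,0,0,0,0,0],
    [0.3,0,0,0,0,0,0]
  ]
}}

```text
time: 33.08
position: [0.4244, 0.3696, 0.0909]
tool_rot: [0.686, -0.172, 0.172, -0.686]
ft_force: [0.5, 0.1, -0.1]
grip_width: 0.0373
```

Run:
```python
from m import *
delta([.4237,.3690,.0565],61.8)
```

```text
pos [0.4244 0.3696 0.0909] jaw yaw 61.8 tilt 0.04 q [ 0.52  0.67  1.71 -0.    0.76 -0.56] F [ 0.5  0.1 -0.1] w 0.0373 t 33.0833
shift [-0.003  0.344 -0.009] [ 0.0002  0.0001 -0.0001]
```

Request:
{"op": "play_rows", "data": {
  "series": [
    [0.3,0,0.12,-0.01,0,0,0],
    [0.3,0,0.1,0,0,0,0],
    [0.3,0,0.05,0,0,0,0],
    [0.3,0,0.03,0,0,0,0],
    [0.3,0,0.02,0,0,0,0],
    [0.3,0,0.01,0,0,0,0],
    [0.3,0,0,0,0,0,0],
    [0.3,0,0,0,0,0,0]
  ]
}}

```text
time: 33.75
position: [0.4241, 0.3691, 0.0583]
tool_rot: [-0.686, 0.172, -0.172, 0.686]
ft_force: [-0.1, 0.9, -1.0]
grip_width: 0.0364
```

Run:
```python
from m import *
delta([.4237,.3690,.0562],61.8)
```

```text
pos [0.4241 0.3691 0.0583] jaw yaw 61.8 tilt 0.03 q [ 0.52  0.73  1.73 -0.    0.69 -0.56] F [-0.1  0.9 -1. ] w 0.0364 t 33.75
shift [-0.003  0.021 -0.003] [-0.0001  0.0001  0.0001]
```

Request:
{"op": "play_rows", "data": {
  "series": [
    [0.3,0,0.01,0,0,0,0],
    [0.3,0,0.01,0,0,0,0],
    [0.3,0,0.005,0,0,0,0],
    [0.3,0,0,0,0,0,0],
    [0.3,0,0,0,0,0,0]
  ]
}}

```text
time: 34.17
position: [0.4241, 0.3691, 0.0562]
tool_rot: [-0.686, 0.172, -0.172, 0.686]
ft_force: [-0.4, -1.0, 4.7]
grip_width: 0.0368
```

It has touched down. Release and rise.

Request:
{"op": "play_rows", "data": {
  "series": [
    [0.5,0,0,0,0,0,0],
    [0.7,0,0,0,0,0,0],
    [0.7,0,0,0,0,0,0],
    [0.7,0,0,0,0,0,0],
    [0.7,0,-0.1,0,0,0,0],
    [0.7,0,-0.2,0,0,0,0],
    [0.7,0,-0.35,0,0,0,0],
    [0.7,0,-0.35,0,0,0,0],
    [0.7,0,-0.35,0,0,0,0],
    [0.7,0,-0.35,0,0,0,0],
    [0.7,0,-0.35,0,0,0,0],
    [0.7,0,-0.35,0,0,0,0]
  ]
}}

```text
time: 35.17
position: [0.4233, 0.3687, 0.298]
tool_rot: [-0.686, 0.172, -0.172, 0.686]
ft_force: [-0.1, -0.2, -0.4]
grip_width: 0.0609
```

Request:
{"op": "play_rows", "data": {
  "series": [
    [0.7,0,-0.1,0,0,-0.03,0],
    [0.7,0,0,0,0,-0.03,0],
    [0.7,0,0,0,0,-0.02,0],
    [0.7,0,0,0,0,0,0]
  ]
}}

```text
time: 35.5
position: [0.4236, 0.3689, 0.3066]
tool_rot: [-0.702, 0.084, -0.085, 0.702]
ft_force: [-0.3, -0.9, -0.2]
grip_width: 0.0606
```

Run:
```python
from m import *
delta([.509,-.2208,.31],76.2)
im,p=snap('wrist','w13.png'); np.save('w13p.npy',p,allow_pickle=True)
r=blob(im,(45,120,60),(75,255,255),(250,100,410,232)); print(r[1],cast(p,r[1][0],.076))
```

```text
pos [0.4236 0.3689 0.3066] jaw yaw 76.3 tilt 0.07 q [ 0.52  0.38  1.52 -0.    1.24 -0.81] F [-0.3 -0.9 -0.2] w 0.0606 t 35.5
shift [ 2.229 -0.036 -5.525] [-0.0003  0.0004  0.0003]
((321.5, 177.0), (16.0, 15.0), 90.0) [[0.4229249 0.3686794 0.076    ]]
```

View pics/w13.png

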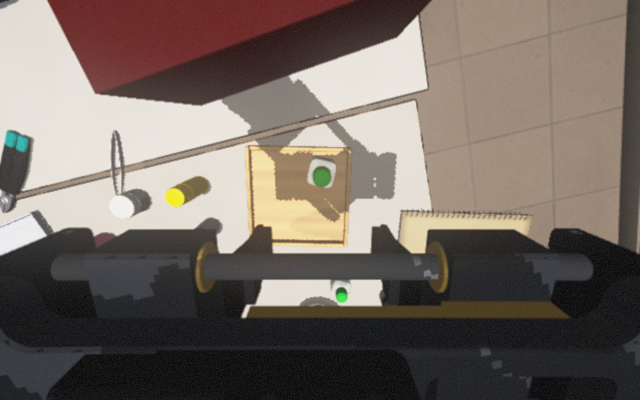

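The bottle measures at (0.4229, 0.3687), within 0.5 mm of where it stood. Now the can.

Request:
{"op": "play_rows", "data": {
  "series": [
    [0.7,0.06,0,-0.16,0,0,0],
    [0.7,0.14,0,-0.35,0,0,0],
    [0.7,0.14,0,-0.35,0,0,0],
    [0.7,0.14,0,-0.35,0,0,0],
    [0.7,0.14,0,-0.35,0,0,0],
    [0.7,0.14,0,-0.35,0,0,0],
    [0.7,0.14,0,-0.35,0,0,0],
    [0.7,0.14,0,-0.35,0,0,0],
    [0.7,0.14,0,-0.35,0,0,0],
    [0.7,0.14,0,-0.35,0,0,0],
    [0.7,0.14,0,-0.35,0,0,0],
    [0.7,0.14,0,-0.35,0,0,0]
  ]
}}

```text
time: 36.55
position: [0.4833, -0.0603, 0.3055]
tool_rot: [-0.702, 0.086, -0.086, 0.702]
ft_force: [0.6, -0.1, -0.2]
grip_width: 0.0609
```

Request:
{"op": "play_rows", "data": {
  "series": [
    [0.7,0.14,0,-0.35,0,0,0],
    [0.7,0.14,0,-0.35,0,0,0],
    [0.7,0.14,0,-0.35,0,0,0],
    [0.7,0.14,0,-0.35,0,0,0],
    [0.7,0.05,0,-0.1,0,0,0],
    [0.7,0,0,0,0,0,0],
    [0.7,0,0,0,0,0,0]
  ]
}}

```text
time: 37.13
position: [0.5066, -0.2184, 0.305]
tool_rot: [-0.701, 0.086, -0.085, 0.703]
ft_force: [-0.7, 0.1, 0.9]
grip_width: 0.0609
```

Run:
```python
from m import *
delta([.5092,-.2209,.0893],76.2)
im,p=snap('wrist','w14.png'); np.save('w14p.npy',p,allow_pickle=True)
```

```text
pos [ 0.5066 -0.2184  0.305 ] jaw yaw 76.1 tilt 0.14 q [-0.61  0.36  1.55  0.    1.23 -1.94] F [-0.7  0.1  0.9] w 0.0609 t 37.1333
shift [ 0.036  2.157 -0.021] [-0.0005 -0.0007 -0.0006]
```

View pics/w14.png

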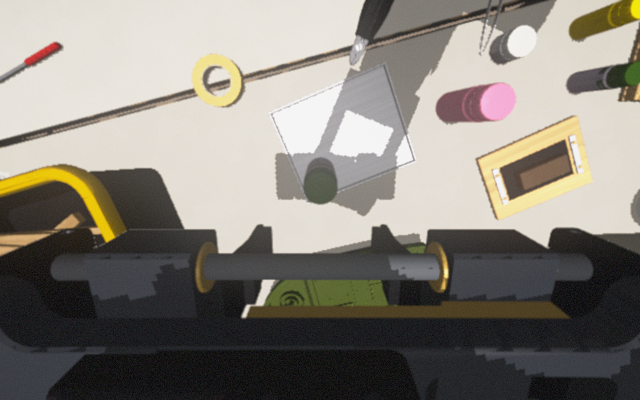

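The can's cap sits at (320,185), centred between the jaws. Descending.

Request:
{"op": "play_rows", "data": {
  "series": [
    [0.7,0.03,0.2,-0.02,0,0,0],
    [0.7,0,0.35,0,0,0,0],
    [0.7,0,0.35,0,0,0,0],
    [0.7,0,0.35,0,0,0,0],
    [0.7,0,0.3,0,0,0,0],
    [0.7,0,0.25,0,0,0,0],
    [0.7,0,0.15,0,0,0,0],
    [0.7,0,0.1,0,0,0,0],
    [0.7,0,0.05,0,0,0,0],
    [0.7,0,0,0,0,0,0],
    [0.7,0,0,0,0,0,0]
  ]
}}

```text
time: 38.1
position: [0.5102, -0.2211, 0.0964]
tool_rot: [0.702, -0.084, 0.085, -0.702]
ft_force: [0.1, 0.4, -0.4]
grip_width: 0.0606
```

Run:
```python
from m import *
delta([.5092,-.2209,.0893],76.2)
```

```text
pos [ 0.5102 -0.2211  0.0964] jaw yaw 76.3 tilt 0.07 q [-0.61  0.66  1.73  0.    0.75 -1.94] F [ 0.1  0.4 -0.4] w 0.0606 t 38.1
shift [-0.01   0.071 -0.001] [0.0001 0.0003 0.0004]
```

Request:
{"op": "play_rows", "data": {
  "series": [
    [0.7,-0.01,0.04,0,0,0,0],
    [0.7,0,0.03,0,0,0,0],
    [0.7,0,0,0,0,0,0],
    [0.3,0,0,0,0,0,0],
    [0.3,0,0,0,0,0,0],
    [0.3,0,0,0,0,0,0],
    [0.3,0,0,0,0,0,0],
    [0.3,0,0,0,0,0,0],
    [0.3,0,0,0,0,0,0]
  ],
  "grip_force": 25
}}

```text
time: 38.85
position: [0.5087, -0.2213, 0.0887]
tool_rot: [0.702, -0.085, 0.085, -0.702]
ft_force: [0.6, 1.3, 1.0]
grip_width: 0.0428
```

Request:
{"op": "play_rows", "data": {
  "series": [
    [0.3,0,-0.1,0,0,0,0],
    [0.3,0,-0.25,0,0,0,0],
    [0.3,0,-0.35,0,0,0,0],
    [0.3,0,-0.35,0,0,0,0],
    [0.3,0,-0.35,0,0,0,0],
    [0.3,0,-0.35,0,0,0,0],
    [0.3,0,-0.35,0,0,0,0],
    [0.3,0,-0.3,0,0,0,0],
    [0.3,0,0,0,0,0,0],
    [0.3,0,0,0,0,0,0]
  ]
}}

```text
time: 39.68
position: [0.5091, -0.2215, 0.331]
tool_rot: [0.703, -0.083, 0.086, -0.701]
ft_force: [0.4, -0.4, -1.6]
grip_width: 0.0426
```

Run:
```python
from m import *
delta([.4054,.2976,.32],76.2)
```

```text
pos [ 0.5091 -0.2215  0.331 ] jaw yaw 76.2 tilt 0.28 q [-0.61  0.34  1.51 -0.    1.29 -1.94] F [ 0.4 -0.4 -1.6] w 0.0426 t 39.6833
shift [-2.245  0.091  4.795] [0.0006 0.0001 0.0015]
```

Request:
{"op": "play_rows", "data": {
  "series": [
    [0.3,-0.07,0,0.15,0,0,0],
    [0.3,-0.14,0,0.3,0,0,0],
    [0.3,-0.14,0,0.3,0,0,0],
    [0.3,-0.14,0,0.3,0,0,0],
    [0.3,-0.14,0,0.3,0,0,0],
    [0.3,-0.14,0,0.3,0,0,0],
    [0.3,-0.14,0,0.3,0,0,0],
    [0.3,-0.14,0,0.3,0,0,0],
    [0.3,-0.14,0,0.3,0,0,0],
    [0.3,-0.14,0,0.3,0,0,0],
    [0.3,-0.14,0,0.3,0,0,0],
    [0.3,-0.14,0,0.3,0,0,0]
  ]
}}

```text
time: 40.68
position: [0.4315, 0.1541, 0.3265]
tool_rot: [0.702, -0.087, 0.083, -0.702]
ft_force: [-0.2, 0.1, -0.7]
grip_width: 0.0426
```

Request:
{"op": "play_rows", "data": {
  "series": [
    [0.3,-0.14,0,0.3,0,0,0],
    [0.3,-0.14,0,0.3,0,0,0],
    [0.3,-0.14,0,0.3,0,0,0],
    [0.3,-0.14,0,0.3,0,0,0],
    [0.3,-0.07,0,0.14,0,0,0],
    [0.3,0,0,0,0,0,0],
    [0.3,0,0,0,0,0,0]
  ]
}}

```text
time: 41.27
position: [0.403, 0.2976, 0.3266]
tool_rot: [0.703, -0.085, 0.082, -0.701]
ft_force: [0.5, -0.5, -1.3]
grip_width: 0.0425
```

Run:
```python
from m import *
delta([.4054,.2976,.13],76.2)
```

```text
pos [0.403  0.2976 0.3266] jaw yaw 76.4 tilt 0.3 q [ 0.41  0.27  1.63 -0.    1.25 -0.92] F [ 0.5 -0.5 -1.3] w 0.0425 t 41.2667
shift [0.031 1.966 0.012] [ 0.0011  0.0009 -0.0012]
```

Request:
{"op": "play_rows", "data": {
  "series": [
    [0.3,0.02,0.2,0,0,0,0],
    [0.3,0,0.35,0,0,0,0],
    [0.3,0,0.35,0,0,0,0],
    [0.3,0,0.35,0,0,0,0],
    [0.3,0,0.3,0,0,0,0],
    [0.3,0,0.2,0,0,0,0],
    [0.3,0,0.15,0,0,0,0],
    [0.3,0,0.1,0,0,0,0],
    [0.3,0,0,0,0,0,0],
    [0.3,0,0,0,0,0,0]
  ]
}}

```text
time: 42.1
position: [0.4071, 0.2961, 0.1282]
tool_rot: [0.702, -0.086, 0.085, -0.702]
ft_force: [-0.0, -0.1, -1.1]
grip_width: 0.0424
```

Run:
```python
from m import *
delta([.4054,.2976,.0945],76.2)
```

```text
pos [0.4071 0.2961 0.1282] jaw yaw 76.1 tilt 0.09 q [ 0.41  0.55  1.84 -0.    0.75 -0.92] F [-0.  -0.1 -1.1] w 0.0424 t 42.1
shift [-0.02   0.337  0.011] [ 0.0004 -0.0003 -0.0004]
```

Request:
{"op": "play_rows", "data": {
  "series": [
    [0.3,-0.02,0.12,0.01,0,0,0],
    [0.3,0,0.1,0,0,0,0],
    [0.3,0,0.05,0,0,0,0],
    [0.3,0,0.03,0,0,0,0],
    [0.3,0,0.02,0,0,0,0],
    [0.3,0,0.01,0,0,0,0],
    [0.3,0,0,0,0,0,0],
    [0.3,0,0,0,0,0,0]
  ]
}}

```text
time: 42.77
position: [0.4057, 0.2984, 0.0958]
tool_rot: [-0.702, 0.085, -0.085, 0.702]
ft_force: [0.6, -0.1, -1.4]
grip_width: 0.0427
```

Run:
```python
from m import *
delta([.4054,.2976,.0940],76.2)
```

```text
pos [0.4057 0.2984 0.0958] jaw yaw 76.2 tilt 0.03 q [ 0.41  0.61  1.86 -0.    0.67 -0.92] F [ 0.6 -0.1 -1.4] w 0.0427 t 42.7667
shift [-0.001  0.018 -0.009] [-0.0001  0.      0.0001]
```

Request:
{"op": "play_rows", "data": {
  "series": [
    [0.3,0,0.01,0,0,0,0],
    [0.3,0,0.01,0,0,0,0],
    [0.3,0,0,0,0,0,0],
    [0.3,0,0,0,0,0,0]
  ]
}}

```text
time: 43.1
position: [0.4057, 0.2985, 0.0937]
tool_rot: [-0.702, 0.085, -0.085, 0.702]
ft_force: [0.9, 1.0, -1.2]
grip_width: 0.0428
```

Request:
{"op": "play_rows", "data": {
  "series": [
    [0.3,0,0.006,0,0,0,0],
    [0.3,0,0,0,0,0,0],
    [0.3,0,0,0,0,0,0]
  ]
}}

```text
time: 43.35
position: [0.4059, 0.2985, 0.0936]
tool_rot: [-0.702, 0.085, -0.085, 0.702]
ft_force: [-0.9, -0.3, 6.2]
grip_width: 0.0422
```

It has touched down (6 N). Release and rise.

Request:
{"op": "play_rows", "data": {
  "series": [
    [0.5,0,0,0,0,0,0],
    [0.7,0,0,0,0,0,0],
    [0.7,0,0,0,0,0,0],
    [0.7,0,0,0,0,0,0],
    [0.7,0,-0.1,0,0,0,0],
    [0.7,0,-0.2,0,0,0,0],
    [0.7,0,-0.35,0,0,0,0],
    [0.7,0,-0.35,0,0,0,0],
    [0.7,0,-0.35,0,0,0,0],
    [0.7,0,-0.35,0,0,0,0],
    [0.7,0,-0.35,0,0,0,0],
    [0.7,0,-0.3,0,0,0,0]
  ]
}}

```text
time: 44.35
position: [0.4053, 0.2983, 0.3312]
tool_rot: [-0.702, 0.084, -0.086, 0.702]
ft_force: [0.2, -0.5, 0.0]
grip_width: 0.061
```

Request:
{"op": "play_rows", "data": {
  "series": [
    [0.7,0,0,-0.2,0,0,0],
    [0.7,0,0,-0.35,0,0,0],
    [0.7,0,0,-0.35,0,0,0],
    [0.7,0,0,-0.35,0,0,0],
    [0.7,0,0,-0.35,0,0,0],
    [0.7,0,0,-0.35,0,0,0],
    [0.7,0,0,-0.35,0,0,0],
    [0.7,0,0,-0.35,0,0,0],
    [0.7,0,0,-0.35,0,0,0],
    [0.7,0,0,-0.2,0,0,0],
    [0.7,0,0,0,0,0,0],
    [0.7,0,0,0,0,0,0]
  ]
}}

```text
time: 45.35
position: [0.3289, -0.0129, 0.3283]
tool_rot: [-0.702, 0.086, -0.086, 0.702]
ft_force: [0.9, -0.0, -0.2]
grip_width: 0.0609
```

Run:
```python
from m import *
delta([.4054,.2976,.32],76.2)
im,p=snap('top','t15.png')
r=blob(im,(45,120,20),(75,255,100),(205,240,240,275)); M=cv2.moments(r[0]); print('can',M['m10']/M['m00'],M['m01']/M['m00'],cast(p,(M['m10']/M['m00'],M['m01']/M['m00']),.129))
r=blob(im,(50,120,110),(75,255,255),(185,235,215,270)); M=cv2.moments(r[0]); print('bot',cast(p,(M['m10']/M['m00'],M['m01']/M['m00']),.076))
cv2.imwrite('pics/t15c.png',cv2.resize(cv2.cvtColor(im,cv2.COLOR_RGB2BGR)[140:300,170:390],None,fx=3.6,fy=3.6))
im,p=snap('scene','s15.png')
```

```text
pos [ 0.3289 -0.0129  0.3283] jaw yaw 76.0 tilt 0.04 q [-0.38 -0.02  1.97  0.    1.18 -1.71] F [ 0.9 -0.  -0.2] w 0.0609 t 45.35
shift [-0.009  0.085  3.198] [-0.0001 -0.0011  0.0002]
can 223.0 257.7653985507246 [[0.40515102 0.29814488 0.129     ]]
bot [[0.42346985 0.36845644 0.076     ]]
```

View pics/t15c.png

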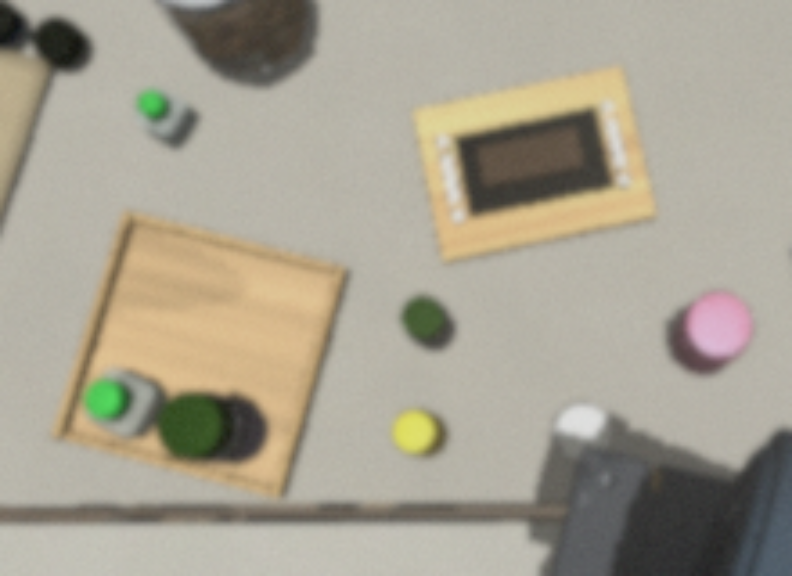

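View pics/s15.png

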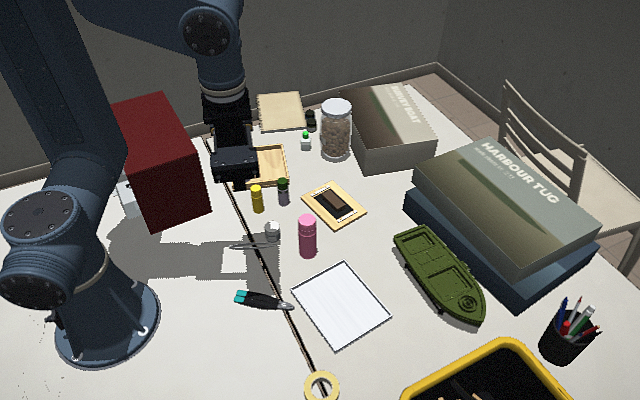

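The can is about 2 mm and the bottle about 1 mm from their starting spots. The block lies centred on the sheet, the bystanders look unmoved and the arm is clear. Handing in.

```bash
python3 -c "
from rig import ticket
print(ticket.hand_in())"
```

```text
the job is handed in; nothing more can be done
None
```

The job is done and handed in after about 45 s of robot time; the hand-in gives no verdict. I stood the can and then the bottle on the side tray and laid the sanding block on the abrasive sheet. Then I put the bottle and the can back in the caddy.

**Last checks, from the top camera:**
- **Can:** at (0.405, 0.298), against (0.4035, 0.297) at the start, so about 2 mm off. It looks upright.
- **Bottle:** within 1 mm of its starting spot and upright; the wrist camera agreed to about 0.5 mm.
- **Block:** lies flat, centred and lengthwise on the sheet. It looks about 4 mm off in the picture, but parallax from its height explains most of that.
- **Bystanders and arm:** the paint pot, small bottle, boat and jar look unmoved in the pictures, and the open gripper stands clear of everything.

No check failed or disagreed beyond the 2 mm camera calibration. I judged the bystanders by eye and did not measure them.

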